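# Charge the batch mill, fit its bayonet lid and hold it on pulse

### The job

Tip all five stone chips from the scoop into the bowl of the small batch mill and put the empty scoop back down on the bench, lying flat. Then drop the mill's lid in with its two lugs through the two entry slots of the collar, turn it clockwise (seen from above) against the spring to the pulse position, half way to the lock, and finish while holding it there: never turn it on as far as the lock click, and do not let go of the lid at the end, for the spring would turn it back. Leave the other things on the bench where they stand.

Things in the scene. Friction and masses are not known exactly. Their poses are not given: they have to be found in the camera images.
- mill: the batch mill, fixed on the bench: white box foot 118 x 116 mm with a grey console on its front (-x), round tower 113 mm across. Origin on the bench under the tower's axis, z up. On top a metal collar, 112 mm across, rim 134 mm up, its opening 85 mm across; inside it the steel bowl, 78 mm across, floor 74 mm up, with a small blade on a 10 mm high hub in its middle
- mill_seat (a point): point on the mill's axis 118 mm above the bench, axes as the mill's: the lid's origin is here when the lid is home, its disc resting on the collar's rim. The lug entry slots lie on this point's +x and -x side
- mill_slot (a point): middle of the entry slot on the mill's +x side, 46 mm from the axis, at the rim, 134 mm up; the other on the -x side. Each slot is 17 mm wide, cut out to 49 mm from the axis through the collar's 6 mm lip; below it runs a groove, 116.5 to 128 mm up. On the rim a black line marks each slot, a dot clockwise of it the pulse position, two lines farther on the lock
- mill_bowl (a point): point on the mill's axis in the bowl, 95 mm above the bench (21 mm above the bowl's floor); a chip counts as in the bowl within 24 mm above or below it
- switch_ring (a joint): angle (rad) of the spring ring in the groove that the lid's lugs push round: 0 at rest, grows clockwise seen from above. A lid in mid-slot turns 0.11 rad freely, then drives the ring against 0.06 Nm, rising to 0.15 Nm. Pulse: 0.62 (lid about 0.73 clockwise of the slots); the motor runs from 0.40 to 0.85. At about 0.92 the lugs meet two spring catches, beyond which the lid clicks into lock
- lid: the mill's loose lid, about 150 g, standing on its plug: grey disc 104 mm across, plug below it 80 mm across and 16 mm deep; black grip bar on top along the lid's x. Two lugs on the plug at +x and -x, in line with the bar, 11 mm wide, reaching 47 mm from the axis, 0.5 to 7.5 mm above the underside. Both halves are alike. Origin: centre of the plug's underside, z up
- lid_grip (a point): middle of the lid's grip bar, 38 mm above the lid's origin, axes as the lid's; the bar is 62 mm long (x), 14 mm wide (y) and 26 mm high (24 to 50 mm above the origin); grasp it across its 14 mm
- scoop: steel weighing scoop, about 110 g, flat on the bench: pan 110 mm long, 72 mm wide, 17 mm walls at the back and sides, narrowing over the front 48 mm to an open spout 54 mm wide at its +x end; polished, the chips slide at some 20 degrees of tilt. A straight black handle at the back. Origin: underside of the pan, 50 mm before its back and 60 mm behind the spout's edge; x to the spout, z up
- scoop_grip (a point): middle of the scoop's handle, 96 mm behind the scoop's origin and 22.5 mm above it, axes as the scoop's; the handle is 66 mm long along x, 12 mm wide (y) and 15 mm high, its underside 15 mm above the bench
- scoop_tip (a point): middle of the spout's edge on the pan's floor, 60 mm before the scoop's origin and 2.5 mm above its underside, axes as the scoop's
- chip0: one of the five grey stone chips in the scoop, about 19 x 16 x 15 mm, 11 g; origin: centre of its underside as it first lies
- chip1: one of the five grey stone chips in the scoop, about 19 x 16 x 15 mm, 11 g; origin: centre of its underside as it first lies
- chip2: one of the five grey stone chips in the scoop, about 19 x 16 x 15 mm, 11 g; origin: centre of its underside as it first lies
- chip3: one of the five grey stone chips in the scoop, about 19 x 16 x 15 mm, 11 g; origin: centre of its underside as it first lies
- chip4: one of the five grey stone chips in the scoop, about 19 x 16 x 15 mm, 11 g; origin: centre of its underside as it first lies
- glass_beaker: bystander: small glass beaker, 52 mm across, 58 mm high, behind the lid; origin under its centre
- buffer_bottle: bystander: reagent bottle, 56 mm across, 105 mm high, behind the mill; origin under its centre
- tip_box: bystander: pink clear pipette tip box, 116 x 85 x 78 mm, back right; origin under its centre
- timer: bystander: small bench timer, 62 x 66 x 19 mm, near right; origin under its centre
- tape_roll: bystander: roll of tape, 104 mm across, 25 mm high, left of the reader; origin under its centre
- tweezers: bystander: steel tweezers, 128 mm long, lying before the reader; origin under their centre

How it is judged:
On the way, in this order (a step that is already met when the one before it is completed fails the run):
1. all five chips lie in the mill's bowl (horizontal distance between each of chip0, chip1, chip2, chip3, chip4 and mill_bowl below 0.042 m and z of chip0 in the frame of mill_bowl between -0.024 and 0.024 m and z of chip1 in the frame of mill_bowl between -0.024 and 0.024 m and z of chip2 in the frame of mill_bowl between -0.024 and 0.024 m and z of chip3 in the frame of mill_bowl between -0.024 and 0.024 m and z of chip4 in the frame of mill_bowl between -0.024 and 0.024 m), for 0.2 s.
2. the empty scoop lies flat on the bench, let go (height (world z) of scoop below 0.008 m and angle between scoop's own z axis and vertical below 0.08 rad and contact force between the fingers and scoop below 0.1 N), for 0.2 s.
3. the lid sits home in the collar, its lugs through the slots, the ring not yet turned as far as pulse (horizontal distance between lid and mill_seat below 0.005 m and z of lid in the frame of mill_seat below 0.003 m and angle between lid's own z axis and vertical below 0.06 rad and value of joint switch_ring below 0.4 rad), for 0.1 s.
At the end, for the whole second after the job is handed in: The gripper still holds the lid (more than 3 N on it), the lid is fully home (origin within 5 mm of the axis and 3 mm of the seat's height, tilted less than 0.06 rad) and holds the spring ring between 0.40 and 0.85 rad; all five chips are in the bowl and the scoop lies flat on the bench (all of step 1 and value of joint switch_ring between 0.4 and 0.85 rad and horizontal distance between lid and mill_seat below 0.005 m and z of lid in the frame of mill_seat below 0.003 m and angle between lid's own z axis and vertical below 0.06 rad and contact force between the fingers and lid above 3 N and height (world z) of scoop below 0.008 m and angle between scoop's own z axis and vertical below 0.08 rad); the arm keeps its last pose, push and grip.
It fails at once if the lid is turned past the pulse position into the lock click (ring beyond 0.95 rad) (value of joint switch_ring above 0.95 rad).
It fails at once if a bystander is pushed away by more than 30 mm (distance of any of glass_beaker, buffer_bottle, tip_box, timer, tape_roll, tweezers from where it was at the start of the episode above 0.03 m).
It also fails if it takes over 58 s, if anything falls off the work surface, if the arm or the gripper's body presses on something with over 40 N, if the wrist force passes 120 N, or if a joint passes its speed limit or range.

### The arm

A 6-joint arm with a two-finger parallel gripper is mounted at the origin on a cart in front of the work surface, level with it; the furniture and walls round the work are solid. World frame = base frame: x ahead of the robot, y to its left, z up, the work surface at z = 0. Lengths are in m, angles in rad, forces in N, time in s.
With the tool pointing down it reaches from about 0.25 to 0.725 m from the base axis. Payload 4 kg.
Tool frame: the origin (TCP) lies midway between the tips of the shut fingers; the grasp point (between the pads) lies 19 mm behind it; z points along the fingers, y is the line along which they close (so a half turn about z gives the same grasp; the last joint's range is limited). The gripper opens to 85 mm and grips with 20 to 120 N. Pads are 22 mm wide; open, the fingers measure 114 mm over their backs; the gripper's body (76 mm by 85 mm) begins 54 mm behind the grasp point. The pads swing forward as they close: fully open they stand 13 mm farther back than shut.
Start: joints at [0, 0.241, 0.005, 1.335, 0, 1.571], TCP at [0.5, -0, 0.209] pointing down, gripper open.
Joint ranges: [-2.72, 2.72], [-1.05, 1.87], [-1.09, 1.28], [-1.99, 2.15], [-1.42, 1.44], [-3.14, 3.14]. Speed limits (rad/s): [2.79, 2.79, 3.14, 3.14, 3.14, 3.14].

### API

Orientations are given as a unit quaternion [x, y, z, w].
In Python, from workcell import bot, camera, job_done gives the robot as it stands.
- The arm moves only by the tool carry_out, never from a script. Its argument "plan" is a list of rows, each an object of numbers: "dx", "dy", "dz": the shift along the tool's x, y, z in mm; "twist": the turn about the tool's z in degrees; "fingers": the closure, from -1 (fully open) to 1 (shut). In form: [{"dx": .., "dy": .., "dz": .., "twist": .., "fingers": ..}, ...]. A call has exactly 5 rows; each row is the pose to reach, as a shift and turn from the pose commanded when the call began, along the tool's axes at that moment; what a row does not reach only later rows make up. A row lasts 1/12 s, in which the tool goes at most 41.7 mm and 7.16 degrees, less where a joint would pass 70% of its speed; a pose out of reach is approached as far as the arm can. A call with a gripper value outside its range is refused whole. The fingers move at their own pace and stop on an object; the grip force is fixed at half the most. Time passes only in rows, so rows that repeat a pose let the fingers close, or fill a call up. It gives the time, the measured TCP pose, the force, the opening and the grip force at its end, in the units of the state.
- bot.get_obs(): the state, without advancing time (a new reading comes with each control period).
- camera(name): name is "scene" or "side" or "wrist"; returns a dict with "image" (384x512x3 uint8, red, green, blue), "intrinsics" (3x3 intrinsics, pixels), "eye" and "attitude" of the camera in the world. Camera axes: x right, y down, z forward; pixel columns grow to the right and rows downward; lengths in m; the calibration is good to about 2 mm. A picture is of the moment at which its call begins. There is no depth.
- job_done(): hands the job in; it is judged then, once.
The state is a dict: "clock": time; "joint_pos": joint angles; "joint_vel": joint speeds; "tau": joint torques, N m; "eef_pos": TCP position; "tool_rot": TCP orientation; "ft_force": force on the tool from outside, world axes, zero at the start; "ft_torque": the same for the moment, N m; "grip_width": finger opening in m; "grasp_force": force on a finger pad.
Only numpy, scipy, OpenCV 4.12 (cv2) and the standard library are available. Lean on these libraries where they do the work, as an engineer would, in place of code of your own. Each camera call takes 0.05 s, during which the arm holds its last target. There are 200 camera calls.

## Working session

There is one attempt and no reset: what is moved stays moved. The work goes in short steps, Python scripts to look and compute and a tool call to move; the robot and the scene stay as the last step left them, time stands still between calls to the robot, and variables do not carry over. Pictures are saved under pics/ and viewed, at most 10 in all, crops included, and the job is handed in when it is done.

Besides the shell and the picture viewer there is one more tool, called after ">>>" in YAML: its name, and indented under it one key for each argument. carry_out: Moves the arm, as the interface text tells. Its arguments: {"type":"object","properties":{"plan":{"type":"array","items":{"type":"object","properties":{"dx":{"type":"number"},"dy":{"type":"number"},"dz":{"type":"number"},"twist":{"type":"number"},"fingers":{"type":"number"}}}}},"required":["plan"]}

```bash
mkdir -p pics; ls; python3 - <<'E'
from workcell import bot,camera
import cv2,numpy as np,pickle
o=bot.get_obs();print({k:np.round(v,3).tolist() for k,v in o.items()})
d={}
for n in("scene","side"):
    c=camera(n);d[n]=c;cv2.imwrite(f"pics/{n}0.png",cv2.resize(c["image"][:,:,::-1],(800,600),interpolation=cv2.INTER_CUBIC));print(n,c["intrinsics"],c["eye"],c["attitude"])
pickle.dump(d,open("d0.pkl","wb"))
E
```

```text
pics
{'clock': 0.0, 'joint_pos': [-0.0, 0.241, 0.004, 1.335, -0.0, 1.571], 'joint_vel': [0.0, 0.002, -0.0, -0.002, -0.0, -0.0], 'tau': [0.001, -37.232, 25.241, 0.017, 0.0, 0.0], 'eef_pos': [0.499, -0.0, 0.208], 'tool_rot': [0.707, 0.707, -0.001, -0.001], 'ft_force': [-0.195, -0.395, 0.276], 'ft_torque': [0.046, 0.024, 0.006], 'grasp_force': 0.0, 'grip_width': 0.085}
scene [[477.27137431   0.         265.23071175]
 [  0.         477.27137431 191.13401802]
 [  0.           0.           1.        ]] [-0.32365412 -0.97488261  1.04602766] [ 0.82111906 -0.33449431  0.16832515 -0.43074783]
side [[412.07457274   0.         258.09930127]
 [  0.         412.07457274 190.09505512]
 [  0.           0.           1.        ]] [ 0.07970497 -1.02918305  0.60476431] [ 0.81435087 -0.19216254  0.1176372  -0.53485298]
```

View pics/scene0.png

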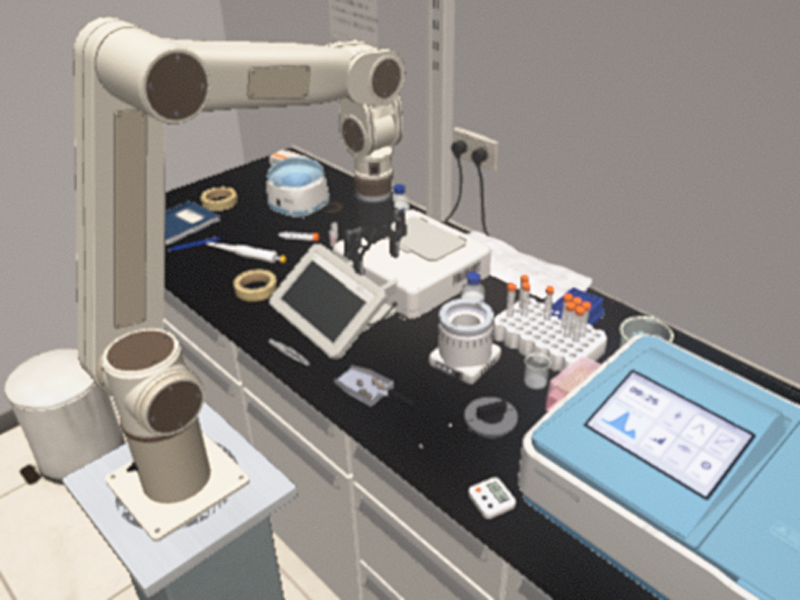

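View pics/side0.png

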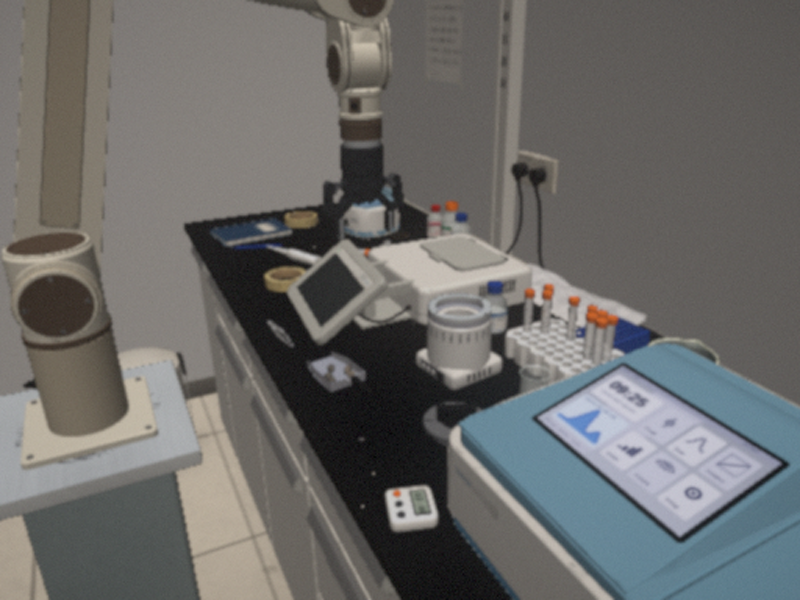

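```bash
cat > h.py <<'E'
import numpy as np,cv2,pickle
from scipy.spatial.transform import Rotation as R
def ray(c,u,v):
    d=np.linalg.inv(c["intrinsics"])@[u,v,1.];return np.array(c["eye"]),R.from_quat(c["attitude"]).as_matrix()@d
def onplane(c,u,v,z):
    e,d=ray(c,u,v);return e+d*(z-e[2])/d[2]
def proj(c,p):
    q=R.from_quat(c["attitude"]).as_matrix().T@(np.asarray(p)-c["eye"]);q=c["intrinsics"]@q;return q[:2]/q[2]
E
python3 - <<'E'
from h import *
d=pickle.load(open("d0.pkl","rb"));k=1.5625
for n,s,u,v,z in[("mill","scene",467,313,.134),("mill","side",460,308,.134),("pan","scene",362,385,.005),("handle","scene",415,402,.02),("lid","scene",490,417,.016),("lid","side",452,425,.016),("timer","scene",491,497,.019),("beaker","scene",537,385,0)]:
    print(n,s,onplane(d[n and s],u/k,v/k,z).round(3))
E
```

```text
mill scene [ 0.617 -0.142  0.134]
mill side [ 0.614 -0.147  0.134]
pan scene [ 0.406 -0.043  0.005]
handle scene [ 0.438 -0.17   0.02 ]
lid scene [ 0.516 -0.301  0.016]
lid side [ 0.512 -0.3    0.016]
timer scene [ 0.365 -0.435  0.019]
beaker scene [ 0.671 -0.297  0.   ]
```

>>> carry_out:
  plan:
    - {"dx": -40, "dy": 0, "dz": -20, "twist": 0, "fingers": -1}
    - {"dx": -80, "dy": 0, "dz": -40, "twist": 0, "fingers": -1}
    - {"dx": -120, "dy": 0, "dz": -60, "twist": 0, "fingers": -1}
    - {"dx": -120, "dy": 0, "dz": -60, "twist": 0, "fingers": -1}
    - {"dx": -120, "dy": 0, "dz": -60, "twist": 0, "fingers": -1}

```text
clock: 0.52
eef_pos: [0.5006, -0.1225, 0.2696]
tool_rot: [0.709, 0.706, 0.001, 0.001]
ft_force: [0.7, 0.5, 0.3]
grip_width: 0.0855
grasp_force: 0.0
```

```bash
python3 - <<'E'
from h import *
from workcell import camera
c=camera("wrist");pickle.dump(c,open("w1.pkl","wb"));cv2.imwrite("pics/w1.png",cv2.resize(c["image"][:,:,::-1],(800,600),interpolation=cv2.INTER_CUBIC));print(c["intrinsics"],c["eye"],R.from_quat(c["attitude"]).as_matrix().round(3))
E
```

```text
[[311.93619027   0.         253.08254319]
 [  0.         311.93619027 190.79144911]
 [  0.           0.           1.        ]] [ 0.50107423 -0.04042625  0.43582473] [[ 1.    -0.006  0.001]
 [-0.005 -0.948 -0.318]
 [ 0.003  0.318 -0.948]]
```

View pics/w1.png

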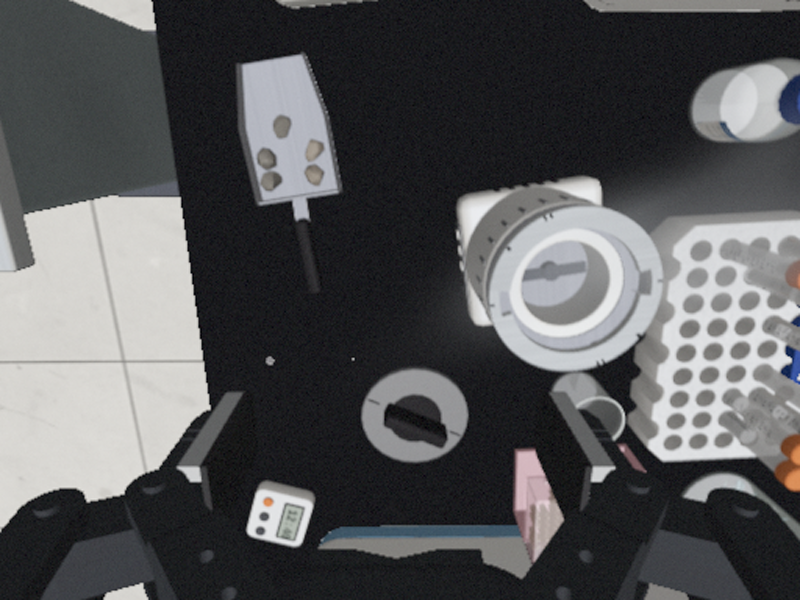

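```bash
cat >> h.py <<'E'
def rect(c,cx,cy,z,half,s=2):
    "top-down view of plane z, s px/mm, image right=+x, up=+y"
    w=[[cx-half,cy+half],[cx+half,cy+half],[cx+half,cy-half],[cx-half,cy-half]]
    src=np.float32([proj(c,[a,b,z]) for a,b in w]);n=int(2*half*1000*s)
    return cv2.warpPerspective(c["image"],cv2.getPerspectiveTransform(src,np.float32([[0,0],[n,0],[n,n],[0,n]])),(n,n),flags=cv2.INTER_CUBIC)
E
python3 - <<'E'
from h import *
c=pickle.load(open("w1.pkl","rb"));k=1.5625
a=rect(c,.617,-.145,.134,.08,2.5);b=rect(c,.514,-.300,.024,.08,2.5)
def hough(im,cx,cy,r,s=2.5):
    g=cv2.cvtColor(im,cv2.COLOR_RGB2GRAY)
    h=cv2.HoughCircles(g,cv2.HOUGH_GRADIENT_ALT,1.5,20,param1=150,param2=.6,minRadius=int((r-4)*s),maxRadius=int((r+4)*s))
    print(r,None if h is None else [(round(cx+(x-200)/s/1e3,4),round(cy-(y-200)/s/1e3,4),round(q/s,1)) for x,y,q in h[0]])
hough(a,.617,-.145,56);hough(a,.617,-.145,42.5);hough(b,.514,-.3,52)
cv2.imwrite("pics/rect1.png",np.hstack([a,b])[:,:,::-1])
for n,u,v,z in[("spL",237,65,.0025),("spR",305,54,.0025),("bL",258,205,.002),("bR",340,190,.002),("h0",302,222,.03),("h1",315,292,.03)]:
    print(n,onplane(c,u/k,v/k,z).round(4))
E
```

```text
56 [(np.float32(0.618), np.float32(-0.1376), np.float32(57.0)), (np.float32(0.6024), np.float32(-0.1232), np.float32(56.7))]
42.5 [(np.float32(0.6186), np.float32(-0.1382), np.float32(41.9))]
52 [(np.float32(0.5174), np.float32(-0.301), np.float32(52.0))]
spL [0.3747 0.0135 0.0025]
spR [0.43   0.0213 0.0025]
bL [ 0.3808 -0.0986  0.002 ]
bR [ 0.4536 -0.086   0.002 ]
h0 [ 0.4239 -0.1091  0.03  ]
h1 [ 0.4313 -0.1705  0.03  ]
```

View pics/rect1.png

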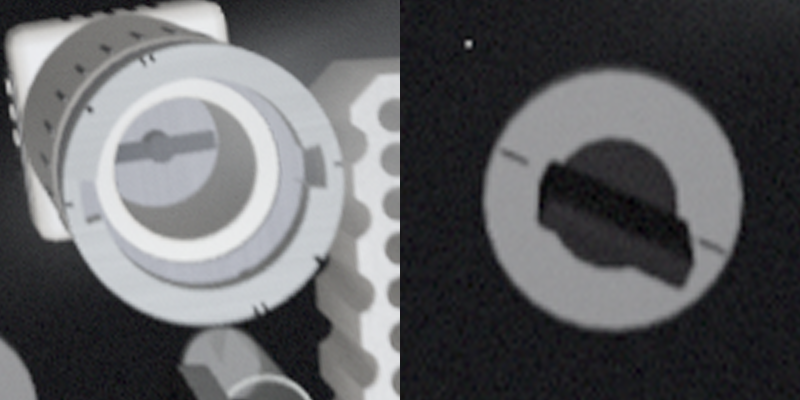

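>>> carry_out:
  plan:
    - {"dx": -5, "dy": -25, "dz": 15, "twist": -2.5, "fingers": -1}
    - {"dx": -10, "dy": -50, "dz": 40, "twist": -5, "fingers": -1}
    - {"dx": -15, "dy": -75, "dz": 70, "twist": -7.3, "fingers": -1}
    - {"dx": -16, "dy": -75, "dz": 105, "twist": -7.3, "fingers": -1}
    - {"dx": -16, "dy": -75, "dz": 140, "twist": -7.3, "fingers": -1}

```text
clock: 0.98
eef_pos: [0.423, -0.1343, 0.1267]
tool_rot: [0.66, 0.751, 0.0, -0.0]
ft_force: [1.0, 0.4, -0.3]
grip_width: 0.0852
grasp_force: 0.0
```

```bash
python3 - <<'E'
from h import *
from workcell import camera,bot
c=camera("wrist");pickle.dump(c,open("w2.pkl","wb"))
o=bot.get_obs();print(o["eef_pos"],R.from_quat(o["tool_rot"]).as_matrix().round(3))
a=rect(c,.425,-.10,.028,.12,2.5)
cv2.imwrite("pics/w2.png",cv2.convertScaleAbs(a[:,:,::-1],alpha=2.2))
E
```

```text
[ 0.4182153  -0.13253264  0.11967283] [[-0.129  0.992 -0.013]
 [ 0.992  0.129  0.005]
 [ 0.007 -0.012 -1.   ]]
```

View pics/w2.png

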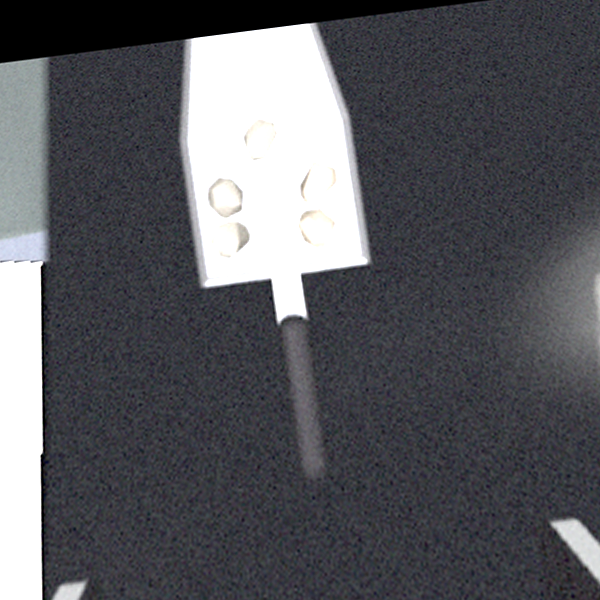

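>>> carry_out:
  plan:
    - {"dx": -3, "dy": 2, "dz": 30, "twist": -0.8, "fingers": -1}
    - {"dx": -3, "dy": 2, "dz": 65, "twist": -0.8, "fingers": -1}
    - {"dx": -3, "dy": 2, "dz": 95, "twist": -0.8, "fingers": -1}
    - {"dx": -3, "dy": 2, "dz": 100, "twist": -0.8, "fingers": -1}
    - {"dx": -3, "dy": 2, "dz": 100, "twist": -0.8, "fingers": -1}

```text
clock: 1.45
eef_pos: [0.4251, -0.1368, 0.0268]
tool_rot: [0.655, 0.756, -0.001, -0.003]
ft_force: [-0.0, 0.2, 0.8]
grip_width: 0.0853
grasp_force: 0.0
```

```bash
python3 - <<'E'
from h import *
from workcell import bot
o=bot.get_obs();print(o["eef_pos"],o["joint_vel"].round(3),o["ft_force"],R.from_quat(o["tool_rot"]).as_matrix().round(3))
E
```

```text
[ 0.42508196 -0.13682644  0.02684666] [-0.008 -0.046  0.066  0.027 -0.002 -0.003] [-0.01799195  0.17935869  0.82391114] [[-0.143  0.99  -0.006]
 [ 0.99   0.143  0.002]
 [ 0.003 -0.006 -1.   ]]
```

>>> carry_out:
  plan:
    - {"dx": -2, "dy": 1, "dz": 15, "twist": 0, "fingers": -1}
    - {"dx": -2, "dy": 1, "dz": 23, "twist": 0, "fingers": -0.2}
    - {"dx": -2, "dy": 1, "dz": 23, "twist": 0, "fingers": 1}
    - {"dx": -2, "dy": 1, "dz": 23, "twist": 0, "fingers": 1}
    - {"dx": -2, "dy": 1, "dz": 23, "twist": 0, "fingers": 1}

```text
clock: 1.87
eef_pos: [0.4295, -0.1407, 0.0067]
tool_rot: [0.655, 0.755, 0.0, 0.001]
ft_force: [1.1, 0.7, 0.5]
grip_width: 0.0387
grasp_force: 0.0
```

>>> carry_out:
  plan:
    - {"dx": 0, "dy": 0, "dz": 0, "twist": 0, "fingers": 1}
    - {"dx": 0, "dy": 0, "dz": 0, "twist": 0, "fingers": 1}
    - {"dx": 0, "dy": 0, "dz": -5, "twist": 0, "fingers": 1}
    - {"dx": 0, "dy": 0, "dz": -12, "twist": 0, "fingers": 1}
    - {"dx": 0, "dy": 0, "dz": -15, "twist": 0, "fingers": 1}

```text
clock: 2.28
eef_pos: [0.429, -0.1408, 0.0216]
tool_rot: [0.655, 0.755, 0.0, 0.0]
ft_force: [-0.4, -0.9, -1.1]
grip_width: 0.006
grasp_force: 58.7
```

```bash
python3 - <<'E'
from h import *
from workcell import bot,camera
o=bot.get_obs();print(o["eef_pos"],o["ft_force"].round(2),o["ft_torque"].round(3),o["grip_width"],o["grasp_force"])
c=camera("side");s=camera("scene");pickle.dump((c,s),open("s3.pkl","wb"))
u,v=proj(c,[.41,-.06,.01]);a=c["image"][int(v)-50:int(v)+50,int(u)-65:int(u)+65]
cv2.imwrite("pics/s3.png",cv2.resize(a[:,:,::-1],(780,600),interpolation=cv2.INTER_CUBIC))
E
```

```text
[ 0.42904194 -0.14075253  0.02155672] [-0.36 -0.86 -1.13] [-0.114 -0.049 -0.026] 0.00595885106204845 58.6679470539093
```

View pics/s3.png

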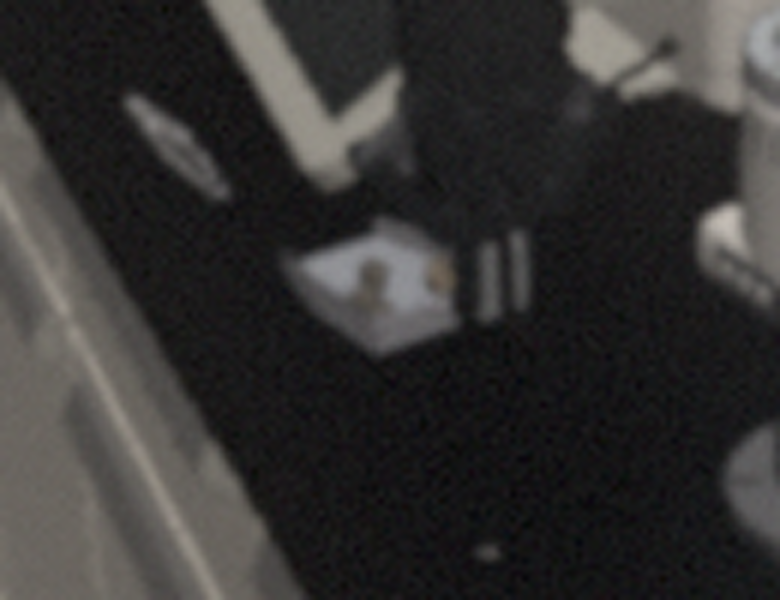

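>>> carry_out:
  plan:
    - {"dx": 0, "dy": 0, "dz": -5, "twist": 0, "fingers": 1}
    - {"dx": 0, "dy": 0, "dz": -12, "twist": 0, "fingers": 1}
    - {"dx": 0, "dy": 0, "dz": -20, "twist": 0, "fingers": 1}
    - {"dx": 0, "dy": 0, "dz": -25, "twist": 0, "fingers": 1}
    - {"dx": 0, "dy": 0, "dz": -25, "twist": 0, "fingers": 1}

```text
clock: 2.8
eef_pos: [0.4301, -0.1411, 0.0473]
tool_rot: [0.655, 0.755, 0.001, 0.002]
ft_force: [-0.3, 0.4, 0.8]
grip_width: 0.0
grasp_force: 0.0
```

```bash
python3 - <<'E'
from h import *
from workcell import bot,camera
o=bot.get_obs();print(o["eef_pos"],o["ft_force"].round(2),o["ft_torque"].round(3),o["grip_width"],o["grasp_force"])
s=camera("scene");c=camera("wrist");pickle.dump((c,s),open("w4.pkl","wb"))
u,v=proj(s,[.41,-.06,.03]);a=s["image"][int(v)-48:int(v)+48,int(u)-64:int(u)+64]
cv2.imwrite("pics/w4.png",np.hstack([cv2.resize(a[:,:,::-1],(400,300),interpolation=cv2.INTER_CUBIC),cv2.resize(c["image"][:,:,::-1],(400,300))]))
E
```

```text
[ 0.43013657 -0.1410778   0.04727893] [-0.28  0.36  0.75] [ 0.036 -0.019 -0.038] 7.913643688063753e-06 0.0
```

View pics/w4.png

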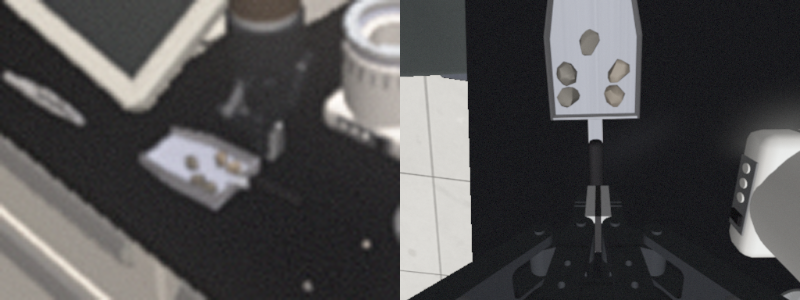

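>>> carry_out:
  plan:
    - {"dx": 0, "dy": 0, "dz": 0, "twist": 0, "fingers": -0.5}
    - {"dx": 3, "dy": 0, "dz": 0, "twist": 0, "fingers": -0.5}
    - {"dx": 3, "dy": 0, "dz": 0, "twist": 0, "fingers": -0.5}
    - {"dx": 3, "dy": 0, "dz": 15, "twist": 0, "fingers": -0.5}
    - {"dx": 3, "dy": 0, "dz": 30, "twist": 0, "fingers": -0.5}

```text
clock: 3.32
eef_pos: [0.4292, -0.1378, 0.0158]
tool_rot: [0.655, 0.755, 0.0, 0.001]
ft_force: [1.4, 0.2, -0.1]
grip_width: 0.0601
grasp_force: 0.0
```

>>> carry_out:
  plan:
    - {"dx": 0, "dy": 0, "dz": 10, "twist": 0, "fingers": -0.5}
    - {"dx": 0, "dy": 0, "dz": 14, "twist": 0, "fingers": -0.5}
    - {"dx": 0, "dy": 0, "dz": 14, "twist": 0, "fingers": 0}
    - {"dx": 0, "dy": 0, "dz": 14, "twist": 0, "fingers": 0}
    - {"dx": 0, "dy": 0, "dz": 14, "twist": 0, "fingers": 1}

```text
clock: 3.73
eef_pos: [0.4288, -0.1378, 0.002]
tool_rot: [0.655, 0.755, 0.0, 0.0]
ft_force: [-0.5, -0.2, 0.5]
grip_width: 0.0318
grasp_force: 0.0
```

>>> carry_out:
  plan:
    - {"dx": 0, "dy": 0, "dz": 0, "twist": 0, "fingers": 1}
    - {"dx": 0, "dy": 0, "dz": 0, "twist": 0, "fingers": 1}
    - {"dx": 0, "dy": 0, "dz": 0, "twist": 0, "fingers": 1}
    - {"dx": 0, "dy": 0, "dz": 0, "twist": 0, "fingers": 1}
    - {"dx": 0, "dy": 0, "dz": 0, "twist": 0, "fingers": 1}

```text
clock: 4.15
eef_pos: [0.4288, -0.1379, 0.002]
tool_rot: [0.655, 0.755, 0.0, 0.001]
ft_force: [0.1, -0.6, 2.8]
grip_width: 0.0096
grasp_force: 60.1
```

>>> carry_out:
  plan:
    - {"dx": 0, "dy": 0, "dz": 0, "twist": 0, "fingers": 1}
    - {"dx": 0, "dy": 0, "dz": -2, "twist": 0, "fingers": 1}
    - {"dx": 0, "dy": 0, "dz": -5, "twist": 0, "fingers": 1}
    - {"dx": 0, "dy": 0, "dz": -9, "twist": 0, "fingers": 1}
    - {"dx": 0, "dy": 0, "dz": -12, "twist": 0, "fingers": 1}

```text
clock: 4.57
eef_pos: [0.4277, -0.1374, 0.0135]
tool_rot: [0.655, 0.755, -0.0, -0.0]
ft_force: [0.1, -0.3, -0.9]
grip_width: 0.0093
grasp_force: 59.6
```

```bash
python3 - <<'E'
from h import *
from workcell import bot,camera
o=bot.get_obs();print(o["eef_pos"],o["ft_force"].round(2),o["ft_torque"].round(3),o["grip_width"],o["grasp_force"])
s=camera("scene");c=camera("wrist");pickle.dump((c,s),open("w5.pkl","wb"))
o=bot.get_obs();print(o["ft_force"].round(2),o["ft_torque"].round(3),o["grip_width"])
hsv=cv2.cvtColor(c["image"],cv2.COLOR_RGB2HSV);g=c["image"].astype(int)
m=((g.min(2)>95)).astype(np.uint8);m[:,:190]=0;m[:,420:]=0
n,l,st,ce=cv2.connectedComponentsWithStats(m);i=1+st[1:,4].argmax();print(st[i],ce[i])
for r in range(0,200,12):
    q=np.where(l[r]==i)[0]
    if len(q):print(r,q.min(),q.max(),end=" | ")
E
```

```text
[ 0.42771031 -0.13744978  0.01354971] [ 0.06 -0.27 -0.94] [-0.076  0.03  -0.009] 0.009328400195257481 59.58318471908569
[-0.21  0.48 -2.19] [-0.091  0.    -0.052] 0.009303517989169712
[  190     0   139   214 22778] [255.80375801  88.41733251]
0 190 322 | 12 190 325 | 24 190 327 | 36 190 328 | 48 190 321 | 60 190 320 | 72 190 320 | 84 190 319 | 96 190 319 | 108 190 318 | 120 190 317 | 132 190 317 | 144 190 316 | 156 190 316 | 168 206 318 | 180 241 264 | 192 241 264 |
```

>>> carry_out:
  plan:
    - {"dx": 0, "dy": 0, "dz": -10, "twist": 0, "fingers": 1}
    - {"dx": 0, "dy": 0, "dz": -25, "twist": 0, "fingers": 1}
    - {"dx": 0, "dy": 0, "dz": -40, "twist": 0, "fingers": 1}
    - {"dx": 0, "dy": 0, "dz": -50, "twist": 0, "fingers": 1}
    - {"dx": 0, "dy": 0, "dz": -50, "twist": 0, "fingers": 1}

```text
clock: 5.08
eef_pos: [0.4299, -0.1381, 0.0654]
tool_rot: [0.655, 0.755, 0.001, 0.002]
ft_force: [-0.0, 0.1, -1.5]
grip_width: 0.0094
grasp_force: 59.6
```

```bash
python3 - <<'E'
from h import *
from workcell import bot,camera
s=camera("scene");c=camera("wrist")
o=bot.get_obs();print(o["clock"],o["eef_pos"],o["ft_force"].round(2),o["ft_torque"].round(3),o["grip_width"],o["grasp_force"])
pickle.dump((c,s),open("w6.pkl","wb"))
a=pickle.load(open("w5.pkl","rb"))[0]
u,v=proj(s,[.41,-.04,.08]);p=s["image"][int(v)-48:int(v)+48,int(u)-64:int(u)+64]
f=lambda x:cv2.resize(x[:,:,::-1],(400,300),interpolation=cv2.INTER_CUBIC)
cv2.imwrite("pics/w6.png",np.vstack([np.hstack([f(p),f(p)*0]),np.hstack([f(a["image"]),f(c["image"])])]))
E
```

```text
5.1833 [ 0.4283443  -0.13761885  0.06348791] [ 1.04  0.21 -3.09] [-0.141 -0.019  0.039] 0.009338172766951761 59.58596169948578
```

View pics/w6.png

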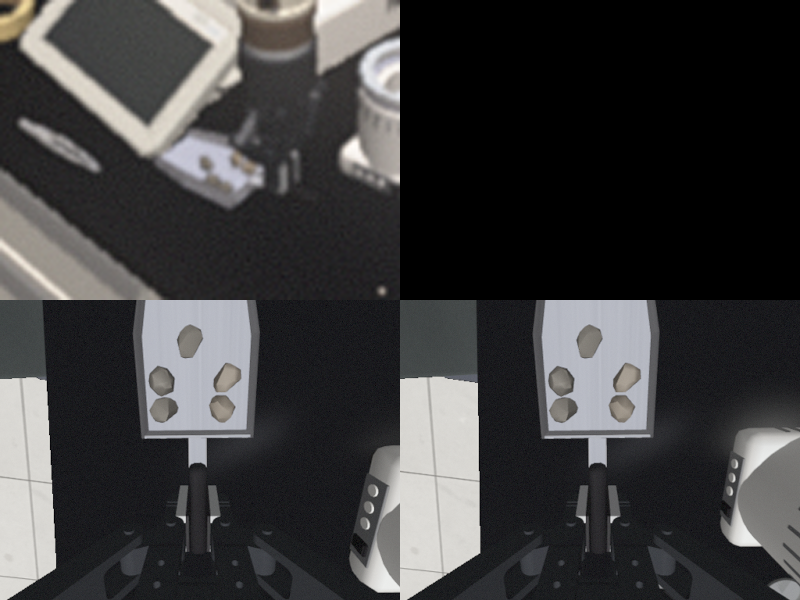

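>>> carry_out:
  plan:
    - {"dx": -9, "dy": 3, "dz": -4, "twist": 0, "fingers": 1}
    - {"dx": -28, "dy": 8, "dz": -10, "twist": 0, "fingers": 1}
    - {"dx": -55, "dy": 16, "dz": -16, "twist": 0, "fingers": 1}
    - {"dx": -84, "dy": 25, "dz": -20, "twist": 0, "fingers": 1}
    - {"dx": -113, "dy": 33, "dz": -22, "twist": 0, "fingers": 1}

```text
clock: 5.6
eef_pos: [0.4774, -0.2464, 0.0854]
tool_rot: [0.655, 0.755, -0.0, -0.0]
ft_force: [0.2, -0.7, -1.4]
grip_width: 0.0094
grasp_force: 59.6
```

>>> carry_out:
  plan:
    - {"dx": -29, "dy": 9, "dz": 0, "twist": 0, "fingers": 1}
    - {"dx": -57, "dy": 17, "dz": 0, "twist": 0, "fingers": 1}
    - {"dx": -82, "dy": 24, "dz": 0, "twist": 0, "fingers": 1}
    - {"dx": -98, "dy": 29, "dz": 0, "twist": 1, "fingers": 1}
    - {"dx": -104, "dy": 31, "dz": 0, "twist": 3, "fingers": 1}

```text
clock: 6.02
eef_pos: [0.5225, -0.3468, 0.0838]
tool_rot: [0.676, 0.737, -0.0, -0.0]
ft_force: [0.7, 0.5, -1.4]
grip_width: 0.0096
grasp_force: 59.6
```

>>> carry_out:
  plan:
    - {"dx": 0, "dy": 0, "dz": 0, "twist": 5, "fingers": 1}
    - {"dx": 0, "dy": 0, "dz": 0, "twist": 12, "fingers": 1}
    - {"dx": 0, "dy": 0, "dz": 0, "twist": 19, "fingers": 1}
    - {"dx": 0, "dy": 0, "dz": 0, "twist": 26, "fingers": 1}
    - {"dx": 0, "dy": 0, "dz": 0, "twist": 30, "fingers": 1}

```text
clock: 6.43
eef_pos: [0.5214, -0.3438, 0.0839]
tool_rot: [0.844, 0.536, -0.001, -0.001]
ft_force: [-0.6, -0.7, -2.2]
grip_width: 0.0095
grasp_force: 59.6
```

```bash
cat >> h.py <<'E'
def edges(c,show=True):
    "pan outline in wrist image: (row,left,right) scanning out from the tool column 253"
    g=cv2.GaussianBlur(c["image"],(3,3),0).min(2).astype(int);out=[]
    for r in range(0,215,6):
        row=g[r]
        L=[k for k in range(150,253) if row[k]>60];
        out.append((r,min(L) if L else 0,max([k for k in range(253,360) if row[k]>60],default=0)))
    return out
E
python3 - <<'E'
from h import *
from workcell import bot,camera
c=camera("wrist");pickle.dump(c,open("w7.pkl","wb"))
o=bot.get_obs();print(o["clock"],o["eef_pos"],o["ft_force"].round(2),o["ft_torque"].round(3),o["grip_width"],R.from_quat(o["tool_rot"]).as_matrix().round(3).tolist())
print(edges(c));print(edges(pickle.load(open("w6.pkl","rb"))[0]))
E
```

```text
6.4833 [ 0.52147054 -0.34380318  0.08393543] [-0.55 -0.21 -1.63] [-0.092  0.021  0.062] 0.009135016623968624 [[0.427, 0.904, -0.002], [0.904, -0.427, 0.001], [0.0, -0.002, -1.0]]
[(0, 175, 326), (6, 175, 327), (12, 174, 328), (18, 173, 329), (24, 172, 329), (30, 172, 330), (36, 171, 331), (42, 171, 332), (48, 171, 331), (54, 171, 331), (60, 172, 330), (66, 172, 330), (72, 173, 330), (78, 173, 329), (84, 174, 329), (90, 174, 329), (96, 174, 328), (102, 168, 328), (108, 164, 327), (114, 161, 327), (120, 158, 327), (126, 157, 326), (132, 156, 326), (138, 155, 326), (144, 155, 325), (150, 155, 325), (156, 156, 325), (162, 158, 325), (168, 160, 324), (174, 162, 324), (180, 165, 288), (186, 170, 284), (192, 174, 280), (198, 181, 273), (204, 189, 266), (210, 200, 265)]
[(0, 175, 326), (6, 174, 327), (12, 173, 327), (18, 173, 328), (24, 172, 329), (30, 171, 330), (36, 171, 331), (42, 170, 331), (48, 170, 331), (54, 171, 330), (60, 171, 330), (66, 172, 330), (72, 172, 329), (78, 173, 329), (84, 173, 329), (90, 174, 328), (96, 174, 328), (102, 175, 327), (108, 175, 327), (114, 176, 327), (120, 176, 326), (126, 177, 326), (132, 177, 326), (138, 178, 325), (144, 178, 325), (150, 179, 325), (156, 179, 324), (162, 180, 324), (168, 180, 324), (174, 181, 324), (180, 240, 264), (186, 240, 264), (192, 240, 264), (198, 241, 265), (204, 241, 265), (210, 241, 264)]
```

>>> carry_out:
  plan:
    - {"dx": 4, "dy": 0, "dz": 0, "twist": 0, "fingers": 1}
    - {"dx": 8, "dy": 0, "dz": 0, "twist": 0, "fingers": 1}
    - {"dx": 11, "dy": 0, "dz": 0, "twist": 0, "fingers": 1}
    - {"dx": 14, "dy": 0, "dz": 0, "twist": 0, "fingers": 1}
    - {"dx": 16, "dy": 0, "dz": 0, "twist": 0, "fingers": 1}

```text
clock: 6.9
eef_pos: [0.5291, -0.3283, 0.0854]
tool_rot: [0.843, 0.539, 0.0, -0.0]
ft_force: [0.1, 0.0, -2.2]
grip_width: 0.0095
grasp_force: 59.6
```

>>> carry_out:
  plan:
    - {"dx": 1, "dy": 0, "dz": 0, "twist": 0, "fingers": 1}
    - {"dx": 2, "dy": 0, "dz": 0, "twist": 0, "fingers": 1}
    - {"dx": 3, "dy": 0, "dz": 0, "twist": 0, "fingers": 1}
    - {"dx": 3, "dy": 0, "dz": 0, "twist": 0, "fingers": 1}
    - {"dx": 3, "dy": 0, "dz": 0, "twist": 0, "fingers": 1}

```text
clock: 7.32
eef_pos: [0.5301, -0.3262, 0.0856]
tool_rot: [0.843, 0.538, -0.0, 0.0]
ft_force: [-0.2, 0.0, -1.7]
grip_width: 0.0092
grasp_force: 59.6
```

>>> carry_out:
  plan:
    - {"dx": 1, "dy": 0, "dz": 0, "twist": 0, "fingers": 1}
    - {"dx": 2, "dy": 0, "dz": 0, "twist": 0, "fingers": 1}
    - {"dx": 3, "dy": 0, "dz": 0, "twist": 0, "fingers": 1}
    - {"dx": 4, "dy": 0, "dz": 0, "twist": 0, "fingers": 1}
    - {"dx": 5, "dy": 0, "dz": 0, "twist": 0, "fingers": 1}

```text
clock: 7.73
eef_pos: [0.5311, -0.3247, 0.0861]
tool_rot: [0.843, 0.537, -0.002, 0.002]
ft_force: [-4.2, -9.5, 0.5]
grip_width: 0.0096
grasp_force: 59.8
```

>>> carry_out:
  plan:
    - {"dx": 1, "dy": 0, "dz": 0, "twist": 0, "fingers": 1}
    - {"dx": 2, "dy": 0, "dz": 0, "twist": 0, "fingers": 1}
    - {"dx": 3, "dy": 0, "dz": 0, "twist": 0, "fingers": 1}
    - {"dx": 3, "dy": 0, "dz": 0, "twist": 0, "fingers": 1}
    - {"dx": 3, "dy": 0, "dz": 0, "twist": 0, "fingers": 1}

```text
clock: 8.15
eef_pos: [0.5314, -0.3246, 0.0866]
tool_rot: [0.844, 0.536, -0.004, 0.004]
ft_force: [-6.8, -12.3, 1.4]
grip_width: 0.0093
grasp_force: 59.9
```

>>> carry_out:
  plan:
    - {"dx": 1, "dy": 0, "dz": -4, "twist": 0, "fingers": 1}
    - {"dx": 2, "dy": 0, "dz": -9, "twist": 0, "fingers": 1}
    - {"dx": 3, "dy": 0, "dz": -14, "twist": 0, "fingers": 1}
    - {"dx": 4, "dy": 0, "dz": -18, "twist": 0, "fingers": 1}
    - {"dx": 4, "dy": 0, "dz": -20, "twist": 0, "fingers": 1}

```text
clock: 8.57
eef_pos: [0.5346, -0.3183, 0.1067]
tool_rot: [0.844, 0.537, -0.002, 0.002]
ft_force: [-3.0, -6.4, -1.6]
grip_width: 0.0097
grasp_force: 58.7
```

```bash
python3 - <<'E'
from h import *
from workcell import bot,camera
c=camera("wrist");pickle.dump(c,open("w8.pkl","wb"))
o=bot.get_obs();print(o["clock"],o["eef_pos"],o["ft_force"].round(2),o["ft_torque"].round(3),o["grip_width"],R.from_quat(o["tool_rot"]).as_matrix().round(3).tolist())
e=edges(c);print(e)
E
```

```text
8.6167 [ 0.53471821 -0.31827434  0.10686465] [-3.15 -6.15 -1.42] [-1.696  0.737 -0.02 ] 0.009284472250801425 [[0.423, 0.906, -0.0], [0.906, -0.423, -0.006], [-0.005, 0.002, -1.0]]
[(0, 183, 312), (6, 182, 313), (12, 182, 314), (18, 181, 315), (24, 180, 317), (30, 179, 318), (36, 178, 319), (42, 177, 320), (48, 177, 321), (54, 176, 322), (60, 175, 322), (66, 176, 322), (72, 176, 322), (78, 177, 322), (84, 177, 322), (90, 177, 322), (96, 178, 321), (102, 178, 321), (108, 178, 321), (114, 179, 321), (120, 179, 321), (126, 180, 321), (132, 180, 321), (138, 176, 321), (144, 172, 321), (150, 169, 320), (156, 167, 321), (162, 165, 320), (168, 165, 321), (174, 164, 321), (180, 165, 320), (186, 166, 288), (192, 167, 287), (198, 170, 285), (204, 173, 282), (210, 178, 278)]
```

>>> carry_out:
  plan:
    - {"dx": 2, "dy": 0, "dz": -4, "twist": 0, "fingers": 1}
    - {"dx": 4, "dy": 0, "dz": -8, "twist": 0, "fingers": 1}
    - {"dx": 5, "dy": 0, "dz": -12, "twist": 0, "fingers": 1}
    - {"dx": 5, "dy": 0, "dz": -15, "twist": 0, "fingers": 1}
    - {"dx": 5, "dy": 0, "dz": -16, "twist": 0, "fingers": 1}

```text
clock: 9.03
eef_pos: [0.5375, -0.3116, 0.1221]
tool_rot: [0.843, 0.538, -0.0, 0.001]
ft_force: [-1.5, -3.0, -2.9]
grip_width: 0.0098
grasp_force: 58.4
```

```bash
python3 - <<'E'
from h import *
from workcell import bot,camera
c=camera("wrist");pickle.dump(c,open("w9.pkl","wb"))
o=bot.get_obs();print(o["clock"],o["eef_pos"],o["ft_force"].round(2),o["ft_torque"].round(3),o["grip_width"])
e=edges(c);print(e[:22])
E
```

```text
9.0833 [ 0.53745497 -0.31157049  0.12204882] [-0.48 -3.41 -2.14] [-1.151  0.342 -0.106] 0.009375625403191644
[(0, 194, 306), (6, 193, 307), (12, 192, 308), (18, 191, 309), (24, 190, 310), (30, 189, 312), (36, 188, 313), (42, 186, 314), (48, 185, 315), (54, 184, 316), (60, 183, 318), (66, 182, 319), (72, 182, 319), (78, 182, 319), (84, 182, 319), (90, 182, 319), (96, 183, 319), (102, 183, 319), (108, 183, 319), (114, 183, 319), (120, 183, 319), (126, 183, 319)]
```

>>> carry_out:
  plan:
    - {"dx": -4, "dy": 0, "dz": 0, "twist": 0, "fingers": 1}
    - {"dx": -9, "dy": 0, "dz": -4, "twist": 0, "fingers": 1}
    - {"dx": -13, "dy": 0, "dz": -14, "twist": 0, "fingers": 1}
    - {"dx": -15, "dy": 0, "dz": -28, "twist": 0, "fingers": 1}
    - {"dx": -15, "dy": 0, "dz": -42, "twist": 0, "fingers": 1}

```text
clock: 9.5
eef_pos: [0.5306, -0.3243, 0.1641]
tool_rot: [0.843, 0.538, 0.0, -0.001]
ft_force: [0.5, -0.8, -1.4]
grip_width: 0.0096
grasp_force: 58.7
```

>>> carry_out:
  plan:
    - {"dx": 2, "dy": 0, "dz": -12, "twist": 0, "fingers": 1}
    - {"dx": 7, "dy": 0, "dz": -20, "twist": 0, "fingers": 1}
    - {"dx": 15, "dy": 0, "dz": -24, "twist": 0, "fingers": 1}
    - {"dx": 26, "dy": 0, "dz": -25, "twist": 0, "fingers": 1}
    - {"dx": 38, "dy": 0, "dz": -25, "twist": 0, "fingers": 1}

```text
clock: 9.92
eef_pos: [0.5474, -0.2888, 0.1886]
tool_rot: [0.843, 0.538, 0.0, -0.0]
ft_force: [0.0, -0.1, -1.6]
grip_width: 0.0094
grasp_force: 58.8
```

>>> carry_out:
  plan:
    - {"dx": 11, "dy": 0, "dz": 0, "twist": 0, "fingers": 1}
    - {"dx": 20, "dy": 0, "dz": 0, "twist": 0, "fingers": 1}
    - {"dx": 26, "dy": 0, "dz": 0, "twist": 0, "fingers": 1}
    - {"dx": 29, "dy": 0, "dz": 0, "twist": 0, "fingers": 1}
    - {"dx": 29, "dy": 0, "dz": 0, "twist": 0, "fingers": 1}

```text
clock: 10.33
eef_pos: [0.5595, -0.2626, 0.1881]
tool_rot: [0.843, 0.539, -0.0, -0.0]
ft_force: [0.1, 0.5, -2.2]
grip_width: 0.0094
grasp_force: 58.8
```

```bash
python3 - <<'E'
from h import *
from workcell import bot,camera
c=camera("wrist");s=camera("scene");pickle.dump((c,s),open("w10.pkl","wb"))
o=bot.get_obs();print(o["clock"],o["eef_pos"],o["ft_force"].round(2),o["grip_width"])
print(edges(c)[:16])
f=lambda x,w,h:cv2.resize(x[:,:,::-1],(w,h),interpolation=cv2.INTER_CUBIC)
u,v=proj(s,[.6,-.16,.15]);p=s["image"][int(v)-48:int(v)+48,int(u)-64:int(u)+64]
cv2.imwrite("pics/w10.png",np.hstack([f(p,400,300),f(c["image"],400,300)]))
E
```

```text
10.4333 [ 0.55913526 -0.26366896  0.18833934] [ 0.65  0.2  -1.12] 0.009229900527298962
[(0, 164, 346), (6, 165, 345), (12, 166, 344), (18, 168, 342), (24, 170, 340), (30, 172, 338), (36, 175, 336), (42, 178, 337), (48, 181, 333), (54, 180, 326), (60, 179, 319), (66, 178, 320), (72, 179, 320), (78, 179, 320), (84, 179, 320), (90, 180, 320)]
```

View pics/w10.png

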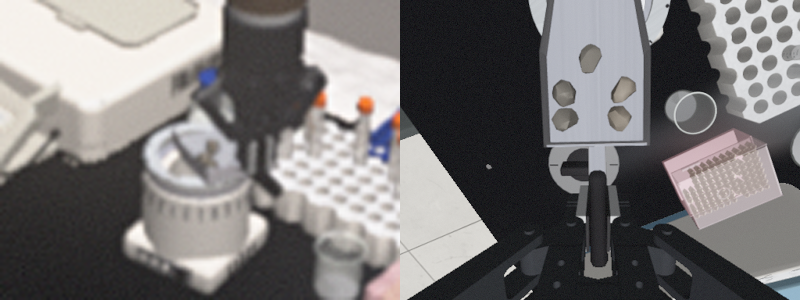

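>>> carry_out:
  plan:
    - {"dx": -22, "dy": 0, "dz": 6, "twist": 0, "fingers": 1}
    - {"dx": -22, "dy": 0, "dz": 10, "twist": 0, "fingers": 1}
    - {"dx": -16, "dy": 0, "dz": 10, "twist": 0, "fingers": 1}
    - {"dx": -8, "dy": 0, "dz": 10, "twist": 0, "fingers": 1}
    - {"dx": -2, "dy": 0, "dz": 10, "twist": 0, "fingers": 1}

```text
clock: 10.85
eef_pos: [0.5588, -0.2644, 0.1787]
tool_rot: [0.843, 0.538, 0.0, -0.0]
ft_force: [-0.3, 0.0, -0.6]
grip_width: 0.0094
grasp_force: 58.7
```

>>> carry_out:
  plan:
    - {"dx": -22, "dy": 0, "dz": 0, "twist": 0, "fingers": 1}
    - {"dx": -22, "dy": 0, "dz": 0, "twist": 0, "fingers": 1}
    - {"dx": -16, "dy": 0, "dz": 0, "twist": 0, "fingers": 1}
    - {"dx": -8, "dy": 0, "dz": 0, "twist": 0, "fingers": 1}
    - {"dx": 0, "dy": 0, "dz": 0, "twist": 0, "fingers": 1}

```text
clock: 11.27
eef_pos: [0.5591, -0.2638, 0.1787]
tool_rot: [0.843, 0.538, 0.0, -0.0]
ft_force: [-0.2, -0.6, -2.0]
grip_width: 0.0093
grasp_force: 58.7
```

```bash
cat >> h.py <<'E'
def chips(c):
    "warm-grey blobs on the pan in the wrist image: col,row,area"
    g=cv2.GaussianBlur(c["image"],(3,3),0).astype(int)
    m=((g[:,:,0]-g[:,:,2]>3)&(g.min(2)>45)).astype(np.uint8);m[:,:165]=0;m[:,345:]=0;m[190:]=0
    m=cv2.morphologyEx(m,cv2.MORPH_OPEN,np.ones((3,3),np.uint8))
    n,l,st,ce=cv2.connectedComponentsWithStats(m)
    return [(int(a),int(b),int(s[4])) for (a,b),s in zip(ce[1:],st[1:]) if s[4]>40]
E
python3 - <<'E'
from h import *
from workcell import bot,camera
print(chips(pickle.load(open("w10.pkl","rb"))[0]))
c=camera("wrist");pickle.dump(c,open("w11.pkl","wb"));print(chips(c))
o=bot.get_obs();print(o["clock"],o["eef_pos"],o["grip_width"])
print(edges(c)[6:16])
E
```

```text
[(242, 74, 709), (285, 114, 700), (209, 119, 692), (279, 150, 694), (210, 151, 664)]
[(237, 2, 78), (284, 26, 785), (208, 52, 1606), (281, 66, 769)]
11.3167 [ 0.5598378  -0.26218203  0.17864123] 0.009393764320956932
[(36, 173, 339), (42, 178, 337), (48, 181, 331), (54, 181, 323), (60, 179, 319), (66, 179, 320), (72, 179, 320), (78, 179, 320), (84, 179, 320), (90, 180, 320)]
```

>>> carry_out:
  plan:
    - {"dx": -20, "dy": 0, "dz": 0, "twist": 0, "fingers": 1}
    - {"dx": -20, "dy": 0, "dz": 0, "twist": 0, "fingers": 1}
    - {"dx": -16, "dy": 0, "dz": 0, "twist": 0, "fingers": 1}
    - {"dx": -8, "dy": 0, "dz": 0, "twist": 0, "fingers": 1}
    - {"dx": 0, "dy": 0, "dz": 0, "twist": 0, "fingers": 1}

```text
clock: 11.73
eef_pos: [0.5589, -0.2641, 0.1786]
tool_rot: [0.843, 0.538, 0.0, -0.0]
ft_force: [0.5, 0.3, -2.1]
grip_width: 0.0096
grasp_force: 58.8
```

>>> carry_out:
  plan:
    - {"dx": -20, "dy": 0, "dz": 0, "twist": 0, "fingers": 1}
    - {"dx": -20, "dy": 0, "dz": 0, "twist": 0, "fingers": 1}
    - {"dx": -16, "dy": 0, "dz": 0, "twist": 0, "fingers": 1}
    - {"dx": -8, "dy": 0, "dz": 0, "twist": 0, "fingers": 1}
    - {"dx": 0, "dy": 0, "dz": 0, "twist": 0, "fingers": 1}

```text
clock: 12.15
eef_pos: [0.559, -0.264, 0.1786]
tool_rot: [0.843, 0.538, 0.0, -0.0]
ft_force: [-0.6, -0.1, -2.1]
grip_width: 0.009
grasp_force: 58.8
```

```bash
python3 - <<'E'
from h import *
from workcell import bot,camera
c=camera("wrist");s=camera("side");pickle.dump((c,s),open("w12.pkl","wb"));print(chips(c))
o=bot.get_obs();print(o["clock"],o["eef_pos"],o["grip_width"],o["ft_force"])
E
```

```text
[(216, 1, 112)]
12.25 [ 0.55940422 -0.26311663  0.17854541] 0.009238878439444874 [-0.30520548  0.51851475 -0.42886452]
```

>>> carry_out:
  plan:
    - {"dx": -20, "dy": 0, "dz": 0, "twist": 0, "fingers": 1}
    - {"dx": -20, "dy": 0, "dz": 0, "twist": 0, "fingers": 1}
    - {"dx": -16, "dy": 0, "dz": 0, "twist": 0, "fingers": 1}
    - {"dx": -8, "dy": 0, "dz": 0, "twist": 0, "fingers": 1}
    - {"dx": 0, "dy": 0, "dz": 0, "twist": 0, "fingers": 1}

```text
clock: 12.67
eef_pos: [0.5588, -0.2644, 0.1785]
tool_rot: [0.843, 0.538, 0.0, -0.0]
ft_force: [0.3, 0.7, -1.7]
grip_width: 0.0095
grasp_force: 58.9
```

>>> carry_out:
  plan:
    - {"dx": -20, "dy": 0, "dz": 0, "twist": 0, "fingers": 1}
    - {"dx": -20, "dy": 0, "dz": 0, "twist": 0, "fingers": 1}
    - {"dx": -16, "dy": 0, "dz": 0, "twist": 0, "fingers": 1}
    - {"dx": -8, "dy": 0, "dz": 0, "twist": 0, "fingers": 1}
    - {"dx": 0, "dy": 0, "dz": 0, "twist": 0, "fingers": 1}

```text
clock: 13.08
eef_pos: [0.559, -0.264, 0.1785]
tool_rot: [0.843, 0.538, 0.0, -0.0]
ft_force: [-0.5, -0.6, -0.3]
grip_width: 0.0095
grasp_force: 58.9
```

>>> carry_out:
  plan:
    - {"dx": -20, "dy": 0, "dz": 0, "twist": 0, "fingers": 1}
    - {"dx": -20, "dy": 0, "dz": 0, "twist": 0, "fingers": 1}
    - {"dx": -16, "dy": 0, "dz": 0, "twist": 0, "fingers": 1}
    - {"dx": -8, "dy": 0, "dz": 0, "twist": 0, "fingers": 1}
    - {"dx": 0, "dy": 0, "dz": 0, "twist": 0, "fingers": 1}

```text
clock: 13.5
eef_pos: [0.559, -0.264, 0.1785]
tool_rot: [0.843, 0.538, 0.0, -0.0]
ft_force: [-0.6, -2.2, -2.0]
grip_width: 0.0098
grasp_force: 58.9
```

>>> carry_out:
  plan:
    - {"dx": -20, "dy": 0, "dz": 0, "twist": 0, "fingers": 1}
    - {"dx": -20, "dy": 0, "dz": 0, "twist": 0, "fingers": 1}
    - {"dx": -16, "dy": 0, "dz": 0, "twist": 0, "fingers": 1}
    - {"dx": -8, "dy": 0, "dz": 0, "twist": 0, "fingers": 1}
    - {"dx": 0, "dy": 0, "dz": 0, "twist": 0, "fingers": 1}

```text
clock: 13.92
eef_pos: [0.559, -0.264, 0.1785]
tool_rot: [0.843, 0.538, 0.0, -0.0]
ft_force: [0.2, -0.8, -1.6]
grip_width: 0.0094
grasp_force: 58.9
```

```bash
python3 - <<'E'
from h import *
from workcell import bot,camera
c=camera("wrist");s=camera("scene");d=camera("side");pickle.dump((c,s,d),open("w13.pkl","wb"));print(chips(c))
o=bot.get_obs();print(o["clock"],o["eef_pos"],o["grip_width"],o["ft_force"])
# warm-grey pixels on the pan tip/bowl in the scene view
for n,im in(("scene",s),("side",d)):
    u,v=proj(im,[.618,-.138,.14]);p=im["image"][int(v)-30:int(v)+25,int(u)-40:int(u)+40].astype(int)
    for k,e in(("w10" if n=="scene" else "w12",1),):
        pass
    m=(p[:,:,0]-p[:,:,2]>8).astype(np.uint8);print(n,(u,v),m.sum(),[ (s_.tolist()) for s_ in cv2.connectedComponentsWithStats(m)[2][1:] if s_[4]>5])
E
```

```text
[]
14.0667 [ 0.55904046 -0.26386124  0.17853717] 0.009496631834399222 [ 0.04594288 -0.84587466 -1.01139634]
scene (np.float64(298.2648376683942), np.float64(198.27768778967234)) 1612 [[0, 0, 48, 37, 1052], [77, 6, 3, 5, 11], [74, 14, 6, 20, 74], [66, 28, 8, 7, 28], [30, 33, 7, 8, 28], [22, 41, 40, 14, 256], [63, 41, 17, 14, 119], [73, 41, 3, 3, 6], [58, 45, 6, 5, 12]]
side (np.float64(294.0415089117903), np.float64(193.59654263172698)) 1903 [[0, 0, 39, 45, 1093], [30, 0, 9, 8, 48], [56, 0, 7, 8, 32], [54, 0, 26, 32, 370], [44, 2, 6, 23, 96], [62, 40, 8, 7, 41], [22, 43, 38, 12, 199], [73, 47, 5, 4, 9], [70, 53, 7, 2, 8]]
```

>>> carry_out:
  plan:
    - {"dx": -5, "dy": 0, "dz": -25, "twist": 0, "fingers": 1}
    - {"dx": -5, "dy": -10, "dz": -55, "twist": -5, "fingers": 1}
    - {"dx": 5, "dy": -30, "dz": -85, "twist": -12, "fingers": 1}
    - {"dx": 20, "dy": -55, "dz": -100, "twist": -19, "fingers": 1}
    - {"dx": 33, "dy": -81, "dz": -100, "twist": -26, "fingers": 1}

```text
clock: 14.48
eef_pos: [0.5005, -0.2016, 0.2829]
tool_rot: [0.698, 0.716, 0.002, 0.004]
ft_force: [-0.0, -0.6, -0.9]
grip_width: 0.0093
grasp_force: 58.9
```

>>> carry_out:
  plan:
    - {"dx": 0, "dy": 0, "dz": 0, "twist": -5, "fingers": 1}
    - {"dx": 0, "dy": 0, "dz": 0, "twist": -7, "fingers": 1}
    - {"dx": 0, "dy": 0, "dz": 0, "twist": -7, "fingers": 1}
    - {"dx": 0, "dy": 0, "dz": 0, "twist": -7, "fingers": 1}
    - {"dx": 0, "dy": 0, "dz": 0, "twist": -7, "fingers": 1}

```text
clock: 14.9
eef_pos: [0.4989, -0.2015, 0.2784]
tool_rot: [0.656, 0.755, -0.0, 0.0]
ft_force: [0.1, 0.5, -1.8]
grip_width: 0.0093
grasp_force: 58.9
```

```bash
python3 - <<'E'
from h import *
from workcell import bot,camera
c=camera("wrist");s=camera("scene");pickle.dump((c,s),open("w14.pkl","wb"));print(chips(c))
o=bot.get_obs();print(o["clock"],o["eef_pos"],o["grip_width"],o["ft_force"])
a=rect(c,.618,-.138,.08,.08,2.5)
f=lambda x,w,h:cv2.resize(x[:,:,::-1],(w,h),interpolation=cv2.INTER_CUBIC)
cv2.imwrite("pics/w14.png",np.hstack([f(c["image"],400,300),f(a,300,300)]))
E
```

```text
[]
15.0 [ 0.49892438 -0.20157092  0.27826942] 0.009203648148317974 [ 0.0961722   0.28756572 -1.57600156]
```

View pics/w14.png

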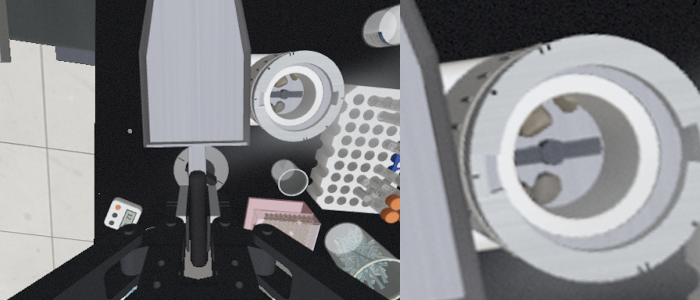

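>>> carry_out:
  plan:
    - {"dx": 15, "dy": -14, "dz": 20, "twist": 0, "fingers": 1}
    - {"dx": 35, "dy": -34, "dz": 45, "twist": 0, "fingers": 1}
    - {"dx": 55, "dy": -54, "dz": 72, "twist": 0, "fingers": 1}
    - {"dx": 60, "dy": -60, "dz": 105, "twist": 0, "fingers": 1}
    - {"dx": 60, "dy": -60, "dz": 140, "twist": 0, "fingers": 1}

```text
clock: 15.42
eef_pos: [0.4296, -0.1495, 0.1382]
tool_rot: [0.655, 0.755, 0.0, 0.001]
ft_force: [1.0, -1.0, -2.0]
grip_width: 0.0092
grasp_force: 58.9
```

>>> carry_out:
  plan:
    - {"dx": 0, "dy": 0, "dz": 30, "twist": 0, "fingers": 1}
    - {"dx": 0, "dy": 0, "dz": 60, "twist": 0, "fingers": 1}
    - {"dx": 0, "dy": 0, "dz": 85, "twist": 0, "fingers": 1}
    - {"dx": 0, "dy": 0, "dz": 92, "twist": 0, "fingers": 1}
    - {"dx": 0, "dy": 0, "dz": 92, "twist": 0, "fingers": 1}

```text
clock: 15.83
eef_pos: [0.429, -0.1499, 0.0445]
tool_rot: [0.656, 0.755, -0.001, -0.002]
ft_force: [0.3, -0.2, -1.2]
grip_width: 0.0094
grasp_force: 58.9
```

```bash
python3 - <<'E'
from h import *
from workcell import bot,camera
c=camera("wrist");s=camera("scene");d=camera("side")
o=bot.get_obs();print(o["clock"],o["eef_pos"],o["grip_width"],o["ft_force"])
print(chips(c),edges(c)[8:14])
for n,im in(("scene",s),("side",d)):
    for f in(.02,.04,.06,.08,.1,.13):   # along pan from tip backwards
        p=o["eef_pos"]+np.array([-.139,.990,0])*(.149-f)-np.array([0,0,.03]);u,v=proj(im,p);q=im["image"][int(v)-2:int(v)+3,int(u)-9:int(u)+10].astype(int)
        print(n,f,(q[:,:,0]-q[:,:,2]).max(),(q[:,:,0]-q[:,:,2]).mean().round(1),q.mean().round())
E
```

```text
15.9833 [ 0.43251161 -0.15103551  0.04801657] 0.009021690172214165 [ 0.52114597  0.60681407 -1.02782422]
[] [(48, 180, 318), (54, 180, 319), (60, 179, 320), (66, 178, 320), (72, 178, 320), (78, 178, 320)]
scene 0.02 2 -7.0 145.0
scene 0.04 -4 -10.1 193.0
scene 0.06 0 -9.6 191.0
scene 0.08 3 -7.5 179.0
scene 0.1 3 -2.3 115.0
scene 0.13 3 -0.6 43.0
side 0.02 3 0.2 116.0
side 0.04 4 0.3 127.0
side 0.06 4 0.4 111.0
side 0.08 3 0.4 86.0
side 0.1 5 -0.4 39.0
side 0.13 5 -1.2 21.0
```

>>> carry_out:
  plan:
    - {"dx": 0, "dy": 0, "dz": 6, "twist": 0, "fingers": 1}
    - {"dx": 0, "dy": 0, "dz": 12, "twist": 0, "fingers": 1}
    - {"dx": 0, "dy": 0, "dz": 18, "twist": 0, "fingers": 1}
    - {"dx": 0, "dy": 0, "dz": 24, "twist": 0, "fingers": 1}
    - {"dx": 0, "dy": 0, "dz": 28, "twist": 0, "fingers": 1}

```text
clock: 16.4
eef_pos: [0.4311, -0.1505, 0.0181]
tool_rot: [0.655, 0.755, 0.0, 0.0]
ft_force: [0.8, -0.9, 2.7]
grip_width: 0.0097
grasp_force: 59.4
```

>>> carry_out:
  plan:
    - {"dx": 0, "dy": 0, "dz": 5, "twist": 0, "fingers": 1}
    - {"dx": 0, "dy": 0, "dz": 9, "twist": 0, "fingers": 1}
    - {"dx": 0, "dy": 0, "dz": 12, "twist": 0, "fingers": 1}
    - {"dx": 0, "dy": 0, "dz": 14, "twist": 0, "fingers": 1}
    - {"dx": 0, "dy": 0, "dz": 14, "twist": 0, "fingers": 1}

```text
clock: 16.82
eef_pos: [0.4308, -0.1502, 0.0041]
tool_rot: [0.655, 0.755, 0.0, -0.0]
ft_force: [0.3, 0.2, 0.6]
grip_width: 0.0094
grasp_force: 60.0
```

>>> carry_out:
  plan:
    - {"dx": 0, "dy": 0, "dz": 0, "twist": 0, "fingers": -1}
    - {"dx": 0, "dy": 0, "dz": 0, "twist": 0, "fingers": -1}
    - {"dx": 0, "dy": 0, "dz": 0, "twist": 0, "fingers": -1}
    - {"dx": 0, "dy": 0, "dz": 0, "twist": 0, "fingers": -1}
    - {"dx": 0, "dy": 0, "dz": -10, "twist": 0, "fingers": -1}

```text
clock: 17.23
eef_pos: [0.4293, -0.1498, 0.0132]
tool_rot: [0.655, 0.755, -0.001, -0.002]
ft_force: [-1.0, -0.3, 0.5]
grip_width: 0.0692
grasp_force: 0.0
```

>>> carry_out:
  plan:
    - {"dx": 0, "dy": 0, "dz": -30, "twist": 0, "fingers": -1}
    - {"dx": 0, "dy": 0, "dz": -70, "twist": 0, "fingers": -1}
    - {"dx": 0, "dy": 0, "dz": -110, "twist": 0, "fingers": -1}
    - {"dx": 0, "dy": 0, "dz": -150, "twist": 0, "fingers": -1}
    - {"dx": 0, "dy": 0, "dz": -170, "twist": -4, "fingers": -1}

```text
clock: 17.65
eef_pos: [0.4328, -0.1511, 0.1896]
tool_rot: [0.628, 0.778, 0.001, 0.003]
ft_force: [0.9, 0.3, -0.1]
grip_width: 0.0854
grasp_force: 0.0
```

```bash
python3 - <<'E'
from h import *
from workcell import bot,camera
c=camera("wrist");pickle.dump(c,open("w15.pkl","wb"))
o=bot.get_obs();print(o["clock"],o["eef_pos"],o["joint_pos"].round(3),o["grip_width"])
h=hl=None
a=rect(c,.517,-.30,.024,.08,2.5);g=cv2.cvtColor(a,cv2.COLOR_RGB2GRAY)
print(cv2.HoughCircles(g,cv2.HOUGH_GRADIENT_ALT,1.5,20,param1=150,param2=.5,minRadius=120,maxRadius=140))
# pan corners at floor height
b=rect(c,.42,-.05,.0,.12,2);m=(cv2.cvtColor(b,cv2.COLOR_RGB2HSV)[:,:,2]>80).astype(np.uint8);m[:,:60]=0
n,l,st,ce=cv2.connectedComponentsWithStats(m);i=1+st[1:,4].argmax();print(st[i],cv2.minAreaRect(np.argwhere(l==i)[:,::-1].astype(np.float32)))
E
```

```text
17.7 [ 0.43461313 -0.15170807  0.19206993] [-0.336  0.16  -0.139  1.259 -0.     1.018] 0.0856403117641799
None
[  159   138   168   276 33609] ((237.91038513183594, 278.6676025390625), (269.67340087890625, 150.61265563964844), 81.25383758544922)
```

>>> carry_out:
  plan:
    - {"dx": -33, "dy": 10, "dz": 0, "twist": -6, "fingers": -1}
    - {"dx": -70, "dy": 21, "dz": 0, "twist": -13, "fingers": -1}
    - {"dx": -107, "dy": 33, "dz": 0, "twist": -20, "fingers": -1}
    - {"dx": -140, "dy": 43, "dz": 0, "twist": -27, "fingers": -1}
    - {"dx": -163, "dy": 50, "dz": 0, "twist": -34, "fingers": -1}

```text
clock: 18.12
eef_pos: [0.5148, -0.3019, 0.1837]
tool_rot: [0.372, 0.928, -0.0, 0.0]
ft_force: [-0.0, 0.5, 0.4]
grip_width: 0.0853
grasp_force: 0.0
```

>>> carry_out:
  plan:
    - {"dx": 0, "dy": 0, "dz": 0, "twist": -7, "fingers": -1}
    - {"dx": 0, "dy": 0, "dz": 0, "twist": -14, "fingers": -1}
    - {"dx": 0, "dy": 0, "dz": 0, "twist": -20, "fingers": -1}
    - {"dx": 0, "dy": 0, "dz": 0, "twist": -20, "fingers": -1}
    - {"dx": 0, "dy": 0, "dz": 0, "twist": -20, "fingers": -1}

```text
clock: 18.53
eef_pos: [0.5137, -0.2992, 0.184]
tool_rot: [0.208, 0.978, 0.0, -0.0]
ft_force: [-0.3, 0.1, 0.9]
grip_width: 0.0854
grasp_force: 0.0
```

```bash
python3 - <<'E'
from h import *
from workcell import bot,camera
o=bot.get_obs();c=camera("wrist");pickle.dump(c,open("w16.pkl","wb"))
M=R.from_quat(o["tool_rot"]).as_matrix();print(o["clock"],o["eef_pos"],np.degrees(np.arctan2(M[1,0],M[0,0])),o["joint_pos"].round(3))
a=rect(c,.517,-.30,.024,.08,2.5);g=cv2.cvtColor(a,cv2.COLOR_RGB2GRAY)
for p in(.8,.6,.4,.2):
    h=cv2.HoughCircles(g,cv2.HOUGH_GRADIENT_ALT,1.5,20,param1=100,param2=p,minRadius=120,maxRadius=140)
    if h is not None:break
print(p,[(.517+(x-200)/2500,-.3-(y-200)/2500,r/2.5) for x,y,r in h[0]] if h is not None else None)
# bar top at z=.050: darkest region
b=rect(c,.517,-.30,.050,.045,4);g=cv2.GaussianBlur(cv2.cvtColor(b,cv2.COLOR_RGB2GRAY),(5,5),0)
for t in(15,20,25,30,40):
    m=(g<t).astype(np.uint8);n,l,st,ce=cv2.connectedComponentsWithStats(m)
    if n>1:
        i=1+st[1:,4].argmax();(x,y),s,an=cv2.minAreaRect(np.argwhere(l==i)[:,::-1].astype(np.float32));print(t,st[i][4],.517+(x-180)/4000,-.3-(y-180)/4000,np.array(s)/4,an)
cv2.imwrite("pics/w16.png",np.hstack([a[:,:,::-1],cv2.resize(b[:,:,::-1],(400,400))]))
E
```

```text
18.5333 [ 0.51370824 -0.29920892  0.18395263] 155.93477936325306 [-0.527  0.441  0.228  1.358 -0.    -0.107]
0.8 [(np.float32(0.518), np.float32(-0.30040002), np.float32(51.630074))]
15 39 0.49020000076293946 -0.28522500228881836 [0.78262377 3.35410166] 26.56505012512207
20 315 0.4900301971435547 -0.28752820205688473 [ 2.71593285 10.51132774] 25.942291259765625
25 423 0.4901000022888184 -0.2875500030517578 [ 3.13049507 10.73312569] 26.56505012512207
30 3271 0.4853749980926514 -0.3348749923706055 [26.74999619 19.74999619] -0.0
40 7170 0.5437500000000001 -0.324 [41.49999237 35.99999237] 90.0
```

```bash
cat >> h.py <<'E'
def marks(c,cx,cy,z,r0,r1,s=4):
    half=r1/1000+.004;a=rect(c,cx,cy,z,half,s);g=cv2.cvtColor(a,cv2.COLOR_RGB2GRAY)
    p=cv2.warpPolar(g,(int(r1*s),1440),(half*1000*s,half*1000*s),r1*s,cv2.INTER_LINEAR)[:,int(r0*s):].mean(1)
    p=p-cv2.medianBlur(p.reshape(-1,1).astype(np.float32),5).ravel()*0-np.array([np.median(np.take(p,range(k-60,k+60),mode="wrap")) for k in range(1440)])
    o=[]
    for k in np.argsort(p):
        d=-k/4.
        if p[k]>-12 or len(o)>8:break
        if all(abs((d-q+180)%360-180)>2 for q,_ in o):o.append((d,round(float(p[k]))))
    out=[]
    for d,v in o:  # weighted centre
        ks=np.arange(int(-d*4)-8,int(-d*4)+9);w=np.clip(-np.take(p,ks,mode="wrap"),0,None);out.append((round(float(-(ks*w).sum()/w.sum()/4),1),v))
    return out
E
python3 - <<'E'
from h import *
print(marks(pickle.load(open("w16.pkl","rb")),.518,-.3004,.024,36,49))
print(marks(pickle.load(open("w1.pkl","rb")),.5174,-.301,.024,36,49))
c=pickle.load(open("w1.pkl","rb"));print(marks(c,.6183,-.138,.134,51,55))
E
```

```text
[(-204.7, -56), (-24.3, -41)]
[(-206.0, -46), (-22.9, -24), (-204.6, -19), (-48.5, -19), (-207.3, -18), (-46.5, -15), (-50.0, -12)]
[(-212.7, -55), (-247.5, -55), (-243.4, -51), (-33.7, -42), (-67.8, -30), (-170.7, -30), (-63.9, -28), (-351.9, -26)]
```

>>> carry_out:
  plan:
    - {"dx": -4, "dy": 1, "dz": 35, "twist": 0.4, "fingers": -1}
    - {"dx": -4, "dy": 1, "dz": 74, "twist": 0.4, "fingers": -0.5}
    - {"dx": -4, "dy": 1, "dz": 110, "twist": 0.4, "fingers": -0.5}
    - {"dx": -4, "dy": 1, "dz": 130, "twist": 0.4, "fingers": -0.5}
    - {"dx": -4, "dy": 1, "dz": 135, "twist": 0.4, "fingers": -0.5}

```text
clock: 19.0
eef_pos: [0.5146, -0.2978, 0.0447]
tool_rot: [0.211, 0.977, 0.001, -0.004]
ft_force: [-1.1, -0.2, -0.5]
grip_width: 0.0639
grasp_force: 0.0
```

>>> carry_out:
  plan:
    - {"dx": 0, "dy": 0, "dz": 8, "twist": 0, "fingers": -0.5}
    - {"dx": 0, "dy": 0, "dz": 16, "twist": 0, "fingers": -0.5}
    - {"dx": 0, "dy": 0, "dz": 20, "twist": 0, "fingers": -0.5}
    - {"dx": 0, "dy": 0, "dz": 20, "twist": 0, "fingers": -0.5}
    - {"dx": 0, "dy": 0, "dz": 20, "twist": 0, "fingers": -0.5}

```text
clock: 19.42
eef_pos: [0.5188, -0.3004, 0.0305]
tool_rot: [0.211, 0.978, -0.0, 0.001]
ft_force: [-0.2, 0.3, 0.4]
grip_width: 0.064
grasp_force: 0.0
```

>>> carry_out:
  plan:
    - {"dx": 0, "dy": 0, "dz": 2, "twist": 0, "fingers": 0}
    - {"dx": 0, "dy": 0, "dz": 2, "twist": 0, "fingers": 0.3}
    - {"dx": 0, "dy": 0, "dz": 2, "twist": 0, "fingers": 1}
    - {"dx": 0, "dy": 0, "dz": 2, "twist": 0, "fingers": 1}
    - {"dx": 0, "dy": 0, "dz": 2, "twist": 0, "fingers": 1}

```text
clock: 19.83
eef_pos: [0.5182, -0.3001, 0.0277]
tool_rot: [0.21, 0.978, -0.0, 0.0]
ft_force: [-0.3, 0.9, 0.1]
grip_width: 0.0032
grasp_force: 0.0
```

>>> carry_out:
  plan:
    - {"dx": 0, "dy": 0, "dz": 0, "twist": 0, "fingers": 1}
    - {"dx": 0, "dy": 0, "dz": 0, "twist": 0, "fingers": 1}
    - {"dx": 0, "dy": 0, "dz": 0, "twist": 0, "fingers": 1}
    - {"dx": 0, "dy": 0, "dz": 0, "twist": 0, "fingers": 1}
    - {"dx": 0, "dy": 0, "dz": 0, "twist": 0, "fingers": 1}

```text
clock: 20.25
eef_pos: [0.518, -0.3, 0.0275]
tool_rot: [0.21, 0.978, 0.0, -0.0]
ft_force: [0.3, 0.6, -0.6]
grip_width: -0.0002
grasp_force: 0.0
```

```bash
cat >> h.py <<'E'
def state():
    from workcell import bot
    o=bot.get_obs();M=R.from_quat(o["tool_rot"]).as_matrix()
    print(round(float(o["clock"]),2),o["eef_pos"].round(4),"head",np.degrees(np.arctan2(M[1,0],M[0,0])).round(2),"tilt",M[:2,2].round(4),"F",o["ft_force"].round(1),"T",o["ft_torque"].round(2),o["grip_width"].round(4) if hasattr(o["grip_width"],"round") else o["grip_width"],o["grasp_force"])
    return o
E
python3 -c "
from h import *
state()"
```

```text
20.25 [ 0.518  -0.3     0.0275] head 155.7 tilt [-0.0001  0.    ] F [ 0.3  0.6 -0.6] T [ 0.01 -0.05 -0.  ] -0.00020426596158097334 0.0
```

>>> carry_out:
  plan:
    - {"dx": 0, "dy": 0, "dz": -30, "twist": 0, "fingers": 1}
    - {"dx": 0, "dy": 0, "dz": -65, "twist": 0, "fingers": -1}
    - {"dx": 0, "dy": 0, "dz": -100, "twist": 0, "fingers": -1}
    - {"dx": 0, "dy": 0, "dz": -120, "twist": 0, "fingers": -1}
    - {"dx": 0, "dy": 0, "dz": -120, "twist": 0, "fingers": -1}

```text
clock: 20.67
eef_pos: [0.5213, -0.3019, 0.1539]
tool_rot: [0.21, 0.978, -0.002, 0.005]
ft_force: [1.0, -0.5, 0.5]
grip_width: 0.048
grasp_force: 0.0
```

```bash
python3 - <<'E'
from h import *
from workcell import camera
state();c=camera("wrist");pickle.dump(c,open("w17.pkl","wb"))
for c in(c,pickle.load(open("w16.pkl","rb"))):
    a=rect(c,.518,-.3004,.024,.08,2.5);g=cv2.cvtColor(a,cv2.COLOR_RGB2GRAY)
    h=cv2.HoughCircles(g,cv2.HOUGH_GRADIENT_ALT,1.5,20,param1=100,param2=.5,minRadius=120,maxRadius=140)
    print([(.518+(x-200)/2500,-.3004-(y-200)/2500,r/2.5) for x,y,r in h[0]] if h is not None else None, marks(c,.518,-.3004,.024,36,49)[:4])
    G=c["image"].mean(2)
    for s in(-36,-28,-20,0,20,28,36):  # along bar heading -24.5
        A=np.radians(-24.5);u=np.array([np.cos(A),np.sin(A)]);v=np.array([-u[1],u[0]])
        print(s,[int(cv2.getRectSubPix(G.astype(np.float32),(3,3),tuple(map(float,proj(c,[*(np.array([.518,-.3004])+u*s/1e3+v*t/1e3),.05]))))[1,1]) for t in range(-40,41,4)])
E
```

```text
20.67 [ 0.5213 -0.3019  0.1539] head 155.7 tilt [ 0.0097 -0.0056] F [ 1.  -0.5  0.5] T [-0.02 -0.08  0.03] 0.04797593632524902 0.0
[(np.float32(0.51960003), np.float32(-0.302), np.float32(51.5482))] [(-204.8, -82), (-24.0, -41)]
-36 [29, 107, 164, 165, 164, 164, 164, 163, 163, 164, 164, 162, 163, 162, 163, 163, 162, 161, 162, 115, 26]
-28 [152, 163, 163, 163, 164, 164, 163, 164, 123, 45, 42, 41, 109, 162, 162, 160, 162, 161, 161, 161, 153]
-20 [161, 161, 163, 164, 162, 161, 52, 54, 54, 52, 51, 52, 50, 55, 56, 154, 160, 160, 160, 159, 159]
0 [160, 158, 159, 158, 158, 53, 54, 54, 52, 54, 52, 49, 47, 55, 55, 53, 142, 156, 157, 156, 154]
20 [28, 157, 156, 157, 157, 155, 155, 155, 146, 53, 53, 51, 128, 154, 153, 154, 152, 152, 152, 150, 48]
28 [22, 30, 80, 155, 155, 156, 153, 154, 156, 51, 53, 50, 146, 152, 153, 151, 151, 151, 104, 46, 41]
36 [32, 27, 29, 28, 32, 108, 150, 154, 155, 154, 102, 151, 152, 153, 150, 117, 34, 41, 41, 42, 41]
[(np.float32(0.51960003), np.float32(-0.3044), np.float32(52.251152))] [(-204.7, -56), (-24.3, -41)]
-36 [23, 117, 164, 164, 163, 163, 163, 164, 163, 164, 163, 163, 162, 163, 163, 161, 162, 161, 162, 117, 27]
-28 [157, 163, 163, 163, 164, 162, 163, 162, 140, 41, 43, 40, 129, 162, 161, 161, 160, 161, 161, 161, 153]
-20 [162, 163, 160, 163, 161, 162, 51, 52, 53, 53, 52, 51, 50, 56, 54, 154, 159, 160, 159, 159, 159]
0 [159, 159, 160, 159, 143, 53, 54, 53, 47, 52, 52, 50, 47, 55, 55, 56, 128, 157, 157, 156, 155]
20 [85, 155, 157, 156, 156, 156, 157, 156, 143, 50, 54, 51, 121, 154, 154, 154, 154, 152, 152, 152, 86]
28 [26, 26, 133, 156, 155, 154, 154, 154, 150, 52, 49, 53, 145, 154, 154, 152, 151, 151, 139, 43, 42]
36 [33, 22, 26, 30, 51, 147, 153, 154, 152, 154, 81, 151, 152, 152, 151, 145, 61, 38, 37, 41, 38]
```

>>> carry_out:
  plan:
    - {"dx": -1, "dy": -1, "dz": 35, "twist": 0.2, "fingers": -0.5}
    - {"dx": -1, "dy": -1, "dz": 70, "twist": 0.2, "fingers": -0.5}
    - {"dx": -1, "dy": -1, "dz": 100, "twist": 0.2, "fingers": -0.5}
    - {"dx": -1, "dy": -1, "dz": 118, "twist": 0.2, "fingers": -0.5}
    - {"dx": -1, "dy": -1, "dz": 122, "twist": 0.2, "fingers": -0.5}

```text
clock: 21.13
eef_pos: [0.5142, -0.2988, 0.0195]
tool_rot: [0.212, 0.977, 0.002, -0.005]
ft_force: [-0.8, 0.4, -0.5]
grip_width: 0.0639
grasp_force: 0.0
```

>>> carry_out:
  plan:
    - {"dx": 0, "dy": 0, "dz": 3, "twist": 0, "fingers": -0.5}
    - {"dx": 0, "dy": 0, "dz": 6, "twist": 0, "fingers": 0}
    - {"dx": 0, "dy": 0, "dz": 6, "twist": 0, "fingers": 0.3}
    - {"dx": 0, "dy": 0, "dz": 6, "twist": 0, "fingers": 1}
    - {"dx": 0, "dy": 0, "dz": 6, "twist": 0, "fingers": 1}

```text
clock: 21.55
eef_pos: [0.5196, -0.302, 0.021]
tool_rot: [0.212, 0.977, -0.0, 0.001]
ft_force: [-0.4, -0.1, -0.2]
grip_width: 0.0157
grasp_force: 0.0
```

>>> carry_out:
  plan:
    - {"dx": 0, "dy": 0, "dz": 0, "twist": 0, "fingers": 1}
    - {"dx": 0, "dy": 0, "dz": 0, "twist": 0, "fingers": 1}
    - {"dx": 0, "dy": 0, "dz": 0, "twist": 0, "fingers": 1}
    - {"dx": 0, "dy": 0, "dz": 0, "twist": 0, "fingers": 1}
    - {"dx": 0, "dy": 0, "dz": 0, "twist": 0, "fingers": 1}

```text
clock: 21.97
eef_pos: [0.5196, -0.3019, 0.0211]
tool_rot: [0.212, 0.977, -0.0, 0.001]
ft_force: [-1.0, 1.1, 6.5]
grip_width: 0.0113
grasp_force: 59.8
```

>>> carry_out:
  plan:
    - {"dx": 0, "dy": 0, "dz": -15, "twist": 0, "fingers": 1}
    - {"dx": 0, "dy": 0, "dz": -45, "twist": 0, "fingers": 1}
    - {"dx": 0, "dy": 0, "dz": -80, "twist": 0, "fingers": 1}
    - {"dx": 0, "dy": 0, "dz": -120, "twist": 0, "fingers": 1}
    - {"dx": 0, "dy": 0, "dz": -155, "twist": 0, "fingers": 1}

```text
clock: 22.38
eef_pos: [0.5181, -0.3012, 0.1762]
tool_rot: [0.212, 0.977, 0.0, -0.0]
ft_force: [0.8, -0.1, -1.2]
grip_width: 0.0119
grasp_force: 59.0
```

```bash
python3 - <<'E'
from h import *
from workcell import camera
o=state()
def circ(c,cx,cy,z,r,n):
    half=.075;a=rect(c,cx,cy,z,half,4);g=cv2.cvtColor(a,cv2.COLOR_RGB2GRAY)
    for p in(.8,.6,.4,.2):
        h=cv2.HoughCircles(g,cv2.HOUGH_GRADIENT_ALT,1.5,10,param1=100,param2=p,minRadius=int((r-3)*4),maxRadius=int((r+3)*4))
        if h is not None:break
    print(n,r,p,None if h is None else [(round(float(cx+(x-300)/4000),4),round(float(cy-(y-300)/4000),4),round(float(q/4),1)) for x,y,q in h[0]])
S={"w1":pickle.load(open("w1.pkl","rb")),"w14":pickle.load(open("w14.pkl","rb"))[0],"sc0":pickle.load(open("d0.pkl","rb"))["scene"],"si0":pickle.load(open("d0.pkl","rb"))["side"]}
for n,c in S.items():
    circ(c,.618,-.138,.134,56,n);circ(c,.618,-.138,.134,42.5,n)
    print(n,[m for m in marks(c,.6183,-.138,.134,51,55)])
c=camera("wrist");pickle.dump(c,open("w18.pkl","wb"));zt=o["eef_pos"][2]-.0211+.024
circ(c,o["eef_pos"][0],o["eef_pos"][1],zt,52,"lid");print(marks(c,o["eef_pos"][0],o["eef_pos"][1],zt,36,49)[:4])
E
```

```text
22.38 [ 0.5181 -0.3012  0.1762] head 155.5 tilt [-0.0004  0.0001] F [ 0.8 -0.1 -1.2] T [-0.02 -0.06  0.  ] 0.011850507894346931 58.98155450820923
w1 56 0.2 None
w1 42.5 0.8 [(0.6056, -0.1301, 42.7)]
w1 [(-212.7, -55), (-247.5, -55), (-243.4, -51), (-33.7, -42), (-67.8, -30), (-170.7, -30), (-63.9, -28), (-351.9, -26)]
w14 56 0.8 [(0.6165, -0.1372, 55.8)]
w14 42.5 0.8 [(0.6049, -0.1406, 43.3), (0.609, -0.1297, 43.9), (0.6176, -0.1372, 40.8)]
w14 [(-247.7, -88), (-243.6, -82), (-212.6, -82), (-170.1, -47), (-352.4, -24), (-63.7, -17), (-33.9, -16), (-67.9, -12)]
sc0 56 0.2 None
sc0 42.5 0.2 None
sc0 [(-5.5, -14), (-166.4, -13)]
si0 56 0.2 None
si0 42.5 0.2 None
si0 [(-65.0, -19), (-67.1, -16), (-63.0, -15), (-173.5, -15)]
lid 52 0.8 [(0.517, -0.2993, 51.2)]
[(-205.3, -92), (-34.6, -12), (-342.0, -12)]
```

>>> carry_out:
  plan:
    - {"dx": -3, "dy": 25, "dz": -8, "twist": -5, "fingers": 1}
    - {"dx": -9, "dy": 62, "dz": -10, "twist": -11, "fingers": 1}
    - {"dx": -14, "dy": 102, "dz": -10, "twist": -17, "fingers": 1}
    - {"dx": -20, "dy": 142, "dz": -10, "twist": -23, "fingers": 1}
    - {"dx": -23, "dy": 175, "dz": -10, "twist": -28, "fingers": 1}

```text
clock: 22.85
eef_pos: [0.6131, -0.1494, 0.184]
tool_rot: [-0.033, 0.999, 0.0, 0.0]
ft_force: [0.8, -0.7, -1.4]
grip_width: 0.0115
grasp_force: 59.0
```

```bash
python3 -c "
from h import *
state()"
```

```text
22.85 [ 0.6131 -0.1494  0.184 ] head -176.19 tilt [0.0001 0.0006] F [ 0.8 -0.7 -1.4] T [-0.02  0.03 -0.01] 0.011527318180493885 58.996821641922
```

>>> carry_out:
  plan:
    - {"dx": -4, "dy": 7, "dz": 0, "twist": -3, "fingers": 1}
    - {"dx": -7, "dy": 11, "dz": 0, "twist": -4.9, "fingers": 1}
    - {"dx": -7, "dy": 11, "dz": 8, "twist": -4.9, "fingers": 1}
    - {"dx": -7, "dy": 11, "dz": 18, "twist": -4.9, "fingers": 1}
    - {"dx": -7, "dy": 11, "dz": 20, "twist": -4.9, "fingers": 1}

```text
clock: 23.27
eef_pos: [0.6166, -0.1404, 0.1614]
tool_rot: [-0.073, 0.997, 0.001, -0.002]
ft_force: [0.1, 0.4, -1.7]
grip_width: 0.0114
grasp_force: 59.0
```

```bash
python3 - <<'E'
from h import *
from workcell import camera
state();c=camera("wrist");o=state();pickle.dump(c,open("w19.pkl","wb"))
print("lid marks",marks(c,o["eef_pos"][0],o["eef_pos"][1],o["eef_pos"][2]+.003,36,49)[:4])
E
```

```text
23.27 [ 0.6166 -0.1404  0.1614] head -171.68 tilt [-0.0046  0.0008] F [ 0.1  0.4 -1.7] T [-0.05  0.01 -0.03] 0.01139842343051793 58.99511754512787
23.32 [ 0.6164 -0.1407  0.1616] head -171.7 tilt [-0.0049  0.0009] F [-0.7 -0.1 -1.5] T [-0.01  0.06 -0.03] 0.011702888085076135 58.99902105331421
lid marks [(-172.3, -89)]
```

>>> carry_out:
  plan:
    - {"dx": 0, "dy": 0, "dz": 1, "twist": -0.4, "fingers": 1}
    - {"dx": 0, "dy": 0, "dz": 2, "twist": -0.4, "fingers": 1}
    - {"dx": 0, "dy": 0, "dz": 2, "twist": -0.4, "fingers": 1}
    - {"dx": 0, "dy": 0, "dz": 2, "twist": -0.4, "fingers": 1}
    - {"dx": 0, "dy": 0, "dz": 2, "twist": -0.4, "fingers": 1}

```text
clock: 23.73
eef_pos: [0.6185, -0.1405, 0.1629]
tool_rot: [-0.076, 0.997, -0.0, 0.0]
ft_force: [0.3, 0.3, -1.9]
grip_width: 0.0115
grasp_force: 59.0
```

```bash
python3 -c "
from h import *
state()"
```

```text
23.73 [ 0.6185 -0.1405  0.1629] head -171.23 tilt [ 0.0007 -0.0001] F [ 0.3  0.3 -1.9] T [-0.03 -0.08  0.03] 0.0114539776793704 59.004297852516174
```

>>> carry_out:
  plan:
    - {"dx": -1, "dy": 2.3, "dz": 0, "twist": 0, "fingers": 1}
    - {"dx": -1, "dy": 2.3, "dz": 3, "twist": 0, "fingers": 1}
    - {"dx": -1, "dy": 2.3, "dz": 7, "twist": 0, "fingers": 1}
    - {"dx": -1, "dy": 2.3, "dz": 10, "twist": 0, "fingers": 1}
    - {"dx": -1, "dy": 2.3, "dz": 12, "twist": 0, "fingers": 1}

```text
clock: 24.15
eef_pos: [0.6186, -0.1376, 0.1496]
tool_rot: [-0.077, 0.997, 0.0, -0.001]
ft_force: [0.4, 0.3, -1.8]
grip_width: 0.012
grasp_force: 59.0
```

```bash
python3 -c "
from h import *
state()"
```

```text
24.15 [ 0.6186 -0.1376  0.1496] head -171.19 tilt [-0.0012  0.0002] F [ 0.4  0.3 -1.8] T [0.04 0.04 0.03] 0.011983915429085142 59.01901423931122
```

>>> carry_out:
  plan:
    - {"dx": 0, "dy": 0, "dz": 2, "twist": 0, "fingers": 1}
    - {"dx": 0, "dy": 0, "dz": 4, "twist": 0, "fingers": 1}
    - {"dx": 0, "dy": 0, "dz": 7, "twist": 0, "fingers": 1}
    - {"dx": 0, "dy": 0, "dz": 10, "twist": 0, "fingers": 1}
    - {"dx": 0, "dy": 0, "dz": 11, "twist": 0, "fingers": 1}

```text
clock: 24.57
eef_pos: [0.6188, -0.1377, 0.1392]
tool_rot: [-0.077, 0.997, 0.0, -0.0]
ft_force: [-1.7, 0.8, 3.0]
grip_width: 0.0118
grasp_force: 59.5
```

```bash
python3 -c "
from h import *
state()"
```

```text
24.57 [ 0.6188 -0.1377  0.1392] head -171.2 tilt [-0.0005  0.0001] F [-1.7  0.8  3. ] T [ 0.09  0.35 -0.01] 0.01182153900005564 59.50184762477875
```

>>> carry_out:
  plan:
    - {"dx": 0, "dy": 0, "dz": 1.5, "twist": 0, "fingers": 1}
    - {"dx": 0, "dy": 0, "dz": 2, "twist": 0, "fingers": 1}
    - {"dx": 0, "dy": 0, "dz": 2, "twist": 4, "fingers": 1}
    - {"dx": 0, "dy": 0, "dz": 2, "twist": 9, "fingers": 1}
    - {"dx": 0, "dy": 0, "dz": 2, "twist": 14, "fingers": 1}

```text
clock: 24.98
eef_pos: [0.6201, -0.1386, 0.1391]
tool_rot: [0.047, 0.999, -0.001, 0.002]
ft_force: [0.1, -2.2, 3.3]
grip_width: 0.0118
grasp_force: 59.6
```

```bash
python3 -c "
from h import *
from workcell import camera
state();c=camera('wrist');pickle.dump(c,open('w20.pkl','wb'));o=state()
print(marks(c,.6178,-.1383,.142,44,49)[:4])"
```

```text
24.98 [ 0.6201 -0.1386  0.1391] head 174.57 tilt [ 0.0033 -0.002 ] F [ 0.1 -2.2  3.3] T [-0.32  0.02  0.2 ] 0.011827969496957 59.59704637527466
25.03 [ 0.6201 -0.1386  0.1391] head 174.41 tilt [ 0.0033 -0.0019] F [-0.4 -2.   3.9] T [-0.38  0.01 -0.  ] 0.011664381453863455 59.61403727531433
[(-185.2, -82), (-324.9, -25), (-45.1, -23), (-327.3, -20)]
```

>>> carry_out:
  plan:
    - {"dx": 0, "dy": 0, "dz": 0, "twist": 5, "fingers": 1}
    - {"dx": 0, "dy": 0, "dz": 0, "twist": 11, "fingers": 1}
    - {"dx": 0, "dy": 0, "dz": 0, "twist": 17, "fingers": 1}
    - {"dx": 0, "dy": 0, "dz": 0, "twist": 22, "fingers": 1}
    - {"dx": 0, "dy": 0, "dz": 0, "twist": 25, "fingers": 1}

```text
clock: 25.45
eef_pos: [0.62, -0.1394, 0.1391]
tool_rot: [0.262, 0.965, -0.001, 0.002]
ft_force: [-1.3, -3.8, 4.1]
grip_width: 0.0118
grasp_force: 59.7
```

```bash
python3 -c "
from h import *
from workcell import camera
state();c=camera('wrist');pickle.dump(c,open('w21.pkl','wb'));o=state()
print(marks(c,.6178,-.1383,.142,44,49)[:4])"
```

```text
25.45 [ 0.62   -0.1394  0.1391] head 149.68 tilt [ 0.0031 -0.0032] F [-1.3 -3.8  4.1] T [-0.76  0.09  0.27] 0.01177765705154134 59.73500311374664
25.5 [ 0.62   -0.1394  0.1391] head 149.63 tilt [ 0.0031 -0.0032] F [ 0.2 -4.1  4.5] T [-0.81  0.09  0.15] 0.0114894746401467 59.72492158412933
[(-210.4, -84), (-349.4, -29), (-69.8, -27), (-351.3, -21)]
```

>>> carry_out:
  plan:
    - {"dx": 0, "dy": 0, "dz": 0, "twist": 1, "fingers": 1}
    - {"dx": 0, "dy": 0, "dz": 0, "twist": 2, "fingers": 1}
    - {"dx": 0, "dy": 0, "dz": 0, "twist": 2.5, "fingers": 1}
    - {"dx": 0, "dy": 0, "dz": 0, "twist": 2.5, "fingers": 1}
    - {"dx": 0, "dy": 0, "dz": 0, "twist": 2.5, "fingers": 1}

```text
clock: 25.92
eef_pos: [0.62, -0.1393, 0.1391]
tool_rot: [0.281, 0.96, -0.001, 0.002]
ft_force: [-1.3, -4.3, 5.4]
grip_width: 0.012
grasp_force: 59.9
```

```bash
python3 -c "
from h import *
from workcell import camera,job_done
o=state()
c=camera('wrist');print(marks(c,.6178,-.1383,.142,44,49)[:2])
print(job_done())"
```

```text
25.92 [ 0.62   -0.1393  0.1391] head 147.41 tilt [ 0.003  -0.0029] F [-1.3 -4.3  5.4] T [-0.92  0.09  0.23] 0.012024727311587666 59.93067026138306
[(-212.8, -92), (-351.4, -26)]
the job is handed in; nothing more can be done
None
```

I handed the job in at 26 s with the lid seated and gripped at 60 N, turned about 41.5° clockwise (ring about 0.61 rad by calculation). The scoop was released on the bench and the pan looked empty. I did not see all five chips in the bowl, because its near wall hid part of it, and the hand-in returned no verdict.

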